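Fetch the three-lobed clamp screw from the revolving rack and book it out

ROBOT

A 6-joint arm with a two-finger parallel gripper is mounted at the origin on the work surface. World frame = base frame: x ahead of the robot, y to its left, z up, the work surface at z = 0. Lengths are in mm, angles in rad, forces in N, time in s.
With the tool pointing down it reaches from about 350 to 975 mm from the base axis. Payload 7.1 kg.
Tool frame: the origin (TCP) lies at the very end of the fingers, on their centre line; the grasp point (between the pads) lies 19 mm behind it; y points along the fingers, x is the direction in which the jaws open and shut, and the axes are right-handed (so a half turn about y gives the same grasp; the last joint's range is limited). The gripper opens to 88 mm and grips with 3 to 60 N. Pads are 20 mm wide; open, the fingers measure 115 mm over their backs; the gripper's body (75 mm by 178 mm) begins 61 mm behind the grasp point.
Start: joints at [-1.27, 0.423, 1.63, -0, 1.089, -0.019], TCP at [196.503, -593.289, 222.675] pointing down, gripper open.
Joint ranges: [-3, 3], [-0.9, 2.11], [0.09, 2.58], [-1.31, 4.45], [0.11, 2.69], [-2.54, 2.54]. Speed limits (rad/s): [2.39, 2.39, 3.01, 3.14, 3.14, 3.14].

INTERFACE

Orientations are given as a rotation vector (axis times angle).
In Python, from workcell import ctrl gives the robot as it stands. The module is installed in compiled form; this text tells all that it offers.
- The arm moves only by the tool jog_arm, never from a script. Its argument "steps" is a list of rows, each an object with "turn": the turn, a rotation vector about the world's x, y, z scaled (see below), a list of three; "dp": the shift along the world's x, y, z scaled (see below), a list of three; "claw": the opening, from 0 (shut) to 1 (fully open). In form: [{"turn": [wx, wy, wz], "dp": [x, y, z], "claw": claw}, ...]. A call has 1 to 12 rows; each row is the pose to reach, as a shift and turn from the pose measured when the call began, turning the shorter way round; what a row does not reach only later rows make up. The controller multiplies each number of a shift by 80 mm and each number of a turn by pi rad. A row lasts 1/12 s, in which the tool goes at most 41.7 mm and 7.16 degrees, less where a joint would pass 70% of its speed; a pose out of reach is approached as far as the arm can. A call with a number of a shift or a turn outside -1 to 1 is refused whole. A call with a gripper value outside its range is refused whole. The fingers move at their own pace and stop on an object; the grip force is fixed at half the most. Time passes only in rows, so rows that repeat a pose let the fingers close. It gives the time, the measured TCP pose, the force and the opening at its end, in the units of the state.
- ctrl.get_obs(): the state, without advancing time (a new reading comes with each control period).
- ctrl.get_image(name): name is "side" or "top" or "wrist"; returns a dict with "img" (384x512x3 uint8, red, green, blue), "range_z" (384x512 float32, mm along the optical axis (not along the pixel's ray), 0 where there is no reading), "fovy" (degrees; the focal length in pixels is half the picture's height over the tangent of half this angle, whatever the lens; pixels are square), "cx", "cy" (the principal point, pixels), "camera_from_world" (4x4, takes a point from world to camera coordinates); the wrist camera has in their place "hand_eye" (4x4, takes a point from camera to tool coordinates, whose origin is the TCP and whose axes are the tool frame's). Camera axes: x right, y down, z forward; pixel columns grow to the right and rows downward; lengths in mm; the calibration is good to about 2 mm. A picture is of the moment at which its call begins: read the wrist's pose just before it.
- ctrl.close_job(): hands the job in, once; it reports no verdict.
The state is a dict: "t": time; "qpos": joint angles; "qvel": joint speeds; "joint_torque": joint torques, N m; "ee_pos": TCP position; "orientation": TCP orientation; "ft_force": force on the tool from outside, world axes, zero at the start; "moment": the same for the moment, N m; "width": finger opening in mm.
Only numpy, scipy, OpenCV 4.12 (cv2) and the standard library are available. Lean on these libraries where they do the work, as an engineer would, in place of code of your own. Each camera call takes 0.05 s, during which the arm holds its last target.

TASK

Turn the revolving parts rack by its rim posts until the clamp screw with the three-lobed head stands in the open front bay, clear of the wire shelf, then take that screw by its stud and stand it upright, without dropping it, in the empty half of the kit tray. Then book it out on the key pad: press the large key, then the medium one, then the small one, each right down and let go before the next. Leave the other screws standing in the rack and everything else on the bench and in the tray where it is.

Things in the scene. Friction and masses are not known exactly. Their poses are not given: they have to be found in the camera images.
- stand: Fixed foot and wire shelf of the revolving rack; origin on the vertical turning axis at bench level, z up; its -x axis points to the open front bay, on the robot's side. Four shelf legs 10 mm thick, 184 mm tall, at x = -20 and +150 mm, y = +-172 mm. Everything at x < -95 mm is open above.
- tri_mid (a point): The screw to fetch (about 60 g): black head with three round lobes (54 mm across, 16 mm thick) lying on the turntable, plain steel stud 12 mm in diameter rising from it to 62 mm above the underside. Point on the stud's axis, 31 mm above the underside; z up. It stands about 100 mm from the turning axis in the middle of one of six compartments, at first never the front one.
- turntable (a joint): Turning angle of the turntable (rad, positive anticlockwise seen from above), 0 at the start whatever its heading; turns both ways by up to 7 rad against light friction (about 0.1 N m) and stays where it is left.
- post0 (a point): Top of one of the six upright wooden posts (14 mm in diameter, 55 mm tall, top 100 mm above the bench) by which the rack is turned. They stand on the turntable 150 mm from the turning axis, every 60 degrees, at the outer ends of the partitions; a compartment's middle lies 30 degrees from its two posts.
- disc_mid (a point): Another clamp screw of the same materials and stud, to be left standing in the rack, with a plain round head 44 mm in diameter; the point is half-way up, 31 mm above its underside.
- square_mid (a point): Another clamp screw of the same materials and stud, to be left standing in the rack, with a square head 36 x 36 mm; the point is half-way up, 31 mm above its underside.
- bar_mid (a point): Another clamp screw of the same materials and stud, to be left standing in the rack, with a straight bar head 60 x 18 mm; the point is half-way up, 31 mm above its underside.
- cross_mid (a point): Another clamp screw of the same materials and stud, to be left standing in the rack, with a four-armed cross head 50 mm across; the point is half-way up, 31 mm above its underside.
- hexa_mid (a point): Another clamp screw of the same materials and stud, to be left standing in the rack, with a hexagonal head 46 mm across the corners; the point is half-way up, 31 mm above its underside.
- tray_empty (a point): Middle of the floor (4 mm above the bench) of the empty half of the fixed grey kit tray (215 x 110 mm, walls 4 mm thick, 26 mm high above the bench, a like partition across the middle); each half is about 102 x 102 mm inside. The point's x axis runs along the tray, away from the other half.
- nut_mid (a point): Square steel nut, 34 x 34 x 14 mm, lying in the other half of the tray, about 104 mm from the empty half's middle; the point is its centre. Leave it.
- key_large_top (a point): Centre of the top face of the large white round key (36 mm in diameter) on the fixed grey key pad (190 x 85 x 24 mm); the keys stand in a row at 56 mm spacing: medium, large, small. It is pressed straight down, travel 6 mm, and springs back; fully down it takes about 4 N. z up.
- key_medium_top (a point): Centre of the top face of the medium white round key (26 mm in diameter) on the fixed grey key pad (190 x 85 x 24 mm); the keys stand in a row at 56 mm spacing: medium, large, small. It is pressed straight down, travel 6 mm, and springs back; fully down it takes about 4 N. z up.
- key_small_top (a point): Centre of the top face of the small white round key (18 mm in diameter) on the fixed grey key pad (190 x 85 x 24 mm); the keys stand in a row at 56 mm spacing: medium, large, small. It is pressed straight down, travel 6 mm, and springs back; fully down it takes about 4 N. z up.
- key_large (a joint): How far the large key is pressed (m): 0 up, 0.006 fully down.
- key_medium (a joint): How far the medium key is pressed (m): 0 up, 0.006 fully down.
- key_small (a joint): How far the small key is pressed (m): 0 up, 0.006 fully down.
- glue_mid (a point): Glue bottle, 56 mm in diameter, 170 mm tall, standing; point half-way up. Bystander.
- wax_mid (a point): Round steel wax tin, 72 mm in diameter, 60 mm tall; point half-way up. Bystander.
- tape_mid (a point): Black tape measure, 54 x 54 x 32 mm, lying before the rack on one side; its centre. Bystander.
- offcut_mid (a point): Small wood offcut, 55 x 40 x 30 mm, lying before the rack on the other side; its centre. Bystander.
- screw_tri: The three-lobed screw itself (see tri_mid): origin at the middle of its underside.
- rail_mid (a point): Middle of the wire shelf's straight front rail (8 mm thick, 344 mm long along the stand's y), 90 mm from the turning axis towards the front, centre 150 mm above the bench; the flat shelf of wires runs back from it over the turntable, and a second rail lies 34 mm above it. A gripper must lean back towards the robot, 30 to 45 degrees, to clear it at the studs and posts.
- hub (a point): Centre of the turntable, on its floor (45 mm above the bench). The turntable is a plywood disc 330 mm in diameter, with partitions 12 mm high between six compartments, a lip 7 mm high round the edge and a round hub 52 mm in diameter and 30 mm high; it turns with the posts and screws.
There are look-alikes about, which are no part of the job. Leave any pink look-alike of the part that bears disc_mid alone. What is shaped like the screw_tri but pink is not meant.

How it is judged:
By the outcome, as a careful person would: the job done as asked, in the order asked, and still so for the second after the job is handed in, with the robot touching nothing.
It also fails if it takes over 72 s, if anything falls off the work surface, if the arm or the gripper's body presses on something with over 40 N, if the wrist force passes 120 N, or if a joint passes its speed limit or range.

## Working session

There is one attempt and no reset: what is moved stays moved. The work goes in short steps, Python scripts to look and compute and a tool call to move; the robot and the scene stay as the last step left them, time stands still between calls to the robot, and variables do not carry over. Pictures are saved under pics/ and viewed, and the job is handed in when it is done.

Besides the shell and the picture viewer there is one more tool, called after "Request:" as name(argument=value, ...), one argument or row to a line, values as JSON. jog_arm: Moves the arm, as the interface text tells. Its arguments: {"type":"object","properties":{"steps":{"type":"array","items":{"type":"object","properties":{"turn":{"type":"array","items":{"type":"number"}},"dp":{"type":"array","items":{"type":"number"}},"claw":{"type":"number"}}}}},"required":["steps"]}

```bash
mkdir -p pics; cat > h.py <<'E'
import numpy as np, cv2
from scipy.spatial.transform import Rotation as R
from workcell import ctrl
def cam(name):
    o=ctrl.get_obs(); d=ctrl.get_image(name)
    f=192/np.tan(np.radians(d['fovy'])/2)
    if name=='wrist':
        T=np.eye(4);T[:3,:3]=R.from_rotvec(o['orientation']).as_matrix();T[:3,3]=o['ee_pos']
        W=T@np.array(d['hand_eye'])
    else: W=np.linalg.inv(np.array(d['camera_from_world']))
    return d,f,W
def save(d,fn,crop=None,s=1):
    im=cv2.cvtColor(d['img'],cv2.COLOR_RGB2BGR)
    if crop: im=im[crop[1]:crop[3],crop[0]:crop[2]]
    cv2.imwrite('pics/'+fn,cv2.resize(im,None,fx=s,fy=s,interpolation=cv2.INTER_CUBIC))
def px(c,u,v,z=None,depth=None):
    """world point of pixel; z: intersect with plane z, else the depth image"""
    d,f,W=c
    r=W[:3,:3]@np.array([(u-d['cx'])/f,(v-d['cy'])/f,1]); o=W[:3,3]
    if z is not None: return o+r*(z-o[2])/r[2]
    return o+r*(depth or d['range_z'][int(round(v)),int(round(u))])
def proj(c,p):
    d,f,W=c
    q=np.linalg.inv(W)@np.append(p,1); return q[0]/q[2]*f+d['cx'],q[1]/q[2]*f+d['cy'],q[2]
def keep(c,fn):
    np.savez(fn,W=c[2],f=c[1],img=c[0]['img'],rz=c[0]['range_z'],cx=c[0]['cx'],cy=c[0]['cy'])
def load(fn):
    a=np.load(fn); return (dict(img=a['img'],range_z=a['rz'],cx=float(a['cx']),cy=float(a['cy'])),float(a['f']),a['W'])
E
python3 - <<'E'
from h import *
np.set_printoptions(precision=3,suppress=True)
for n in ['side','top','wrist']:
    c=cam(n); save(c[0],n+'0.png',s=1.5); keep(c,n+'0.npz'); print(n,c[1],c[0]['cx'],c[0]['cy']);print(c[2])
print(ctrl.get_obs())
E
```

```text
side 430.0526430092224 256.3291111876828 189.83399715922536
[[ -0.947  -0.216   0.237 287.267]
 [ -0.32    0.664  -0.676 752.029]
 [ -0.011  -0.716  -0.698 874.115]
 [  0.      0.      0.      1.   ]]
top 422.4016539606063 252.29335392879557 196.36533491934605
[[   0.021   -0.993    0.116  432.261]
 [  -1.      -0.019    0.015   -9.739]
 [  -0.012   -0.116   -0.993 1139.61 ]
 [   0.       0.       0.       1.   ]]
wrist 315.05879753171376 251.83308443234796 192.272943921447
[[   0.313   -0.916   -0.25   264.872]
 [  -0.95    -0.303   -0.081 -570.342]
 [  -0.002    0.263   -0.965  384.128]
 [   0.       0.       0.       1.   ]]
{'t': 0.15, 'qpos': array([-1.27 ,  0.424,  1.63 , -0.   ,  1.089, -0.019]), 'qvel': array([-0.002, -0.001, -0.001,  0.   , -0.001, -0.   ]), 'joint_torque': array([  0.001, -54.498, -27.392,   0.064,   0.02 ,  -0.   ]), 'ee_pos': array([ 196.362, -592.9  ,  222.107]), 'orientation': array([-1.343,  0.971, -0.97 ]), 'ft_force': array([ 0.458, -0.296, -0.132]), 'moment': array([-0.02 , -0.023,  0.013]), 'width': 87.75611416837258}
```

View pics/side0.png

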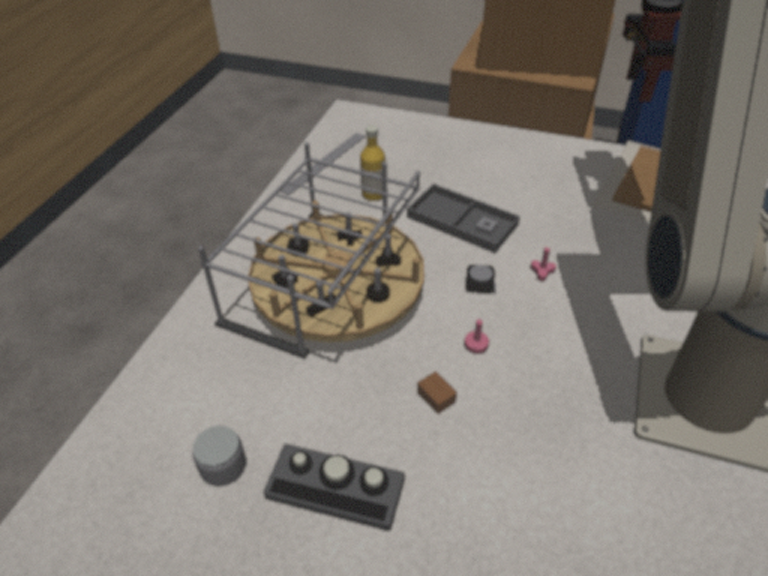

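View pics/top0.png

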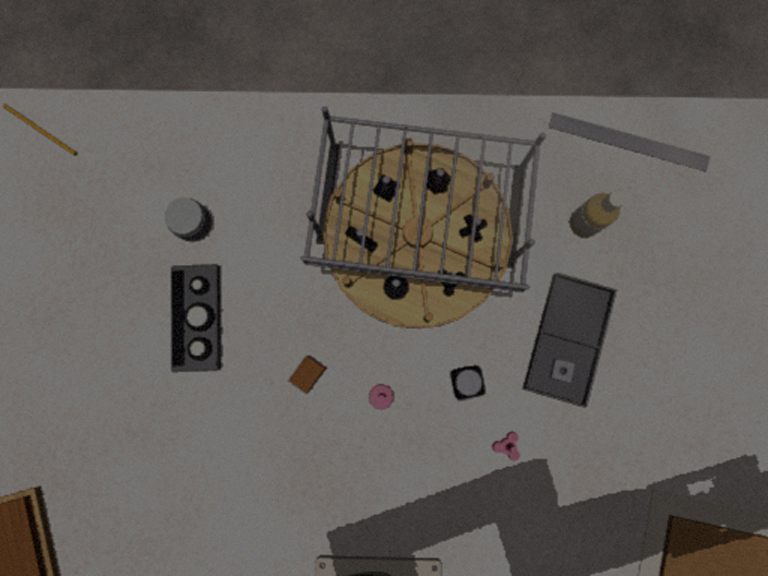

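View pics/wrist0.png

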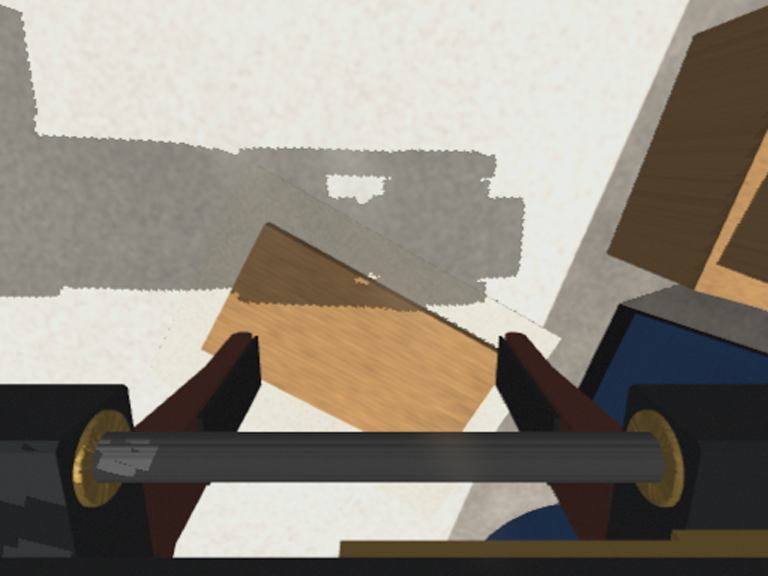

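```bash
python3 - <<'E'
from h import *
c=load('top0.npz'); im=c[0]['img']; 
save(c[0],'top0c.png',(200,70,370,230),4.5)
save(c[0],'top0k.png',(100,160,160,260),6)
save(c[0],'top0t.png',(330,170,420,280),5)
c=load('side0.npz');save(c[0],'side0c.png',(130,90,300,240),4)
E
```

```text
(no output)
```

View pics/top0c.png

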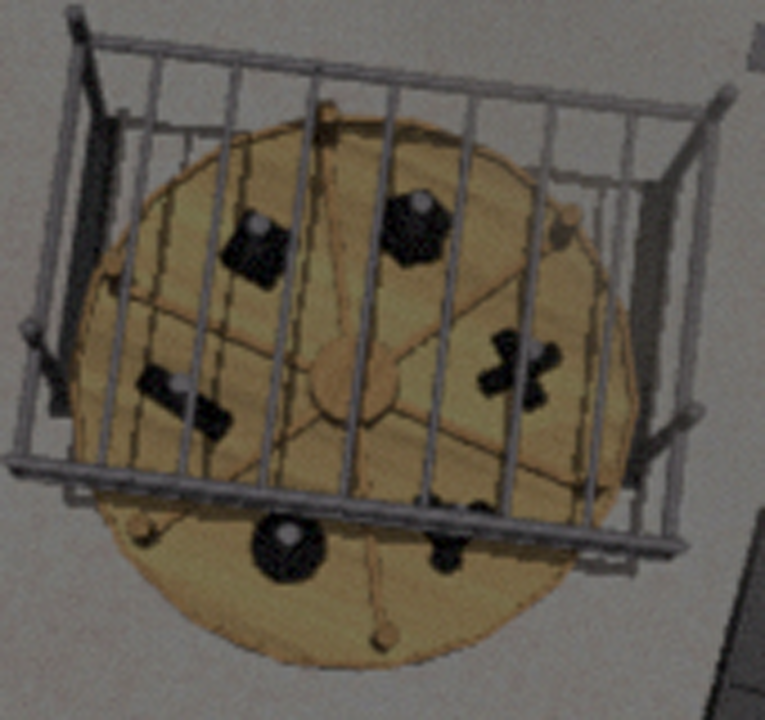

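View pics/side0c.png

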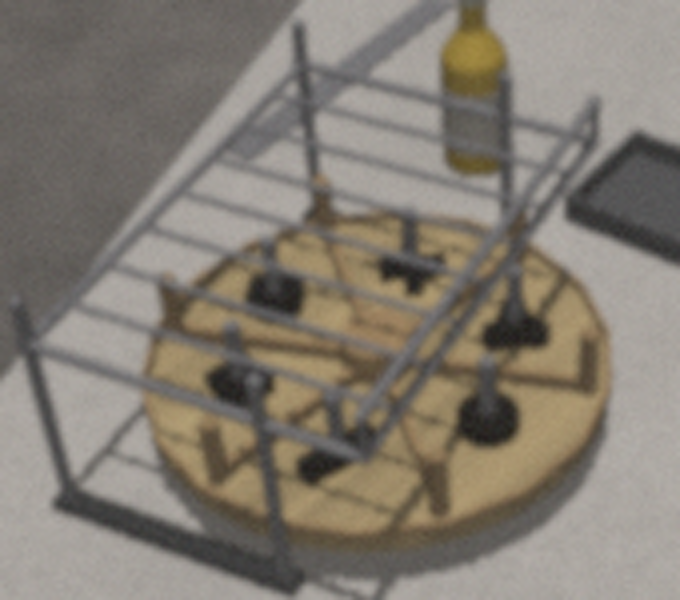

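View pics/top0k.png

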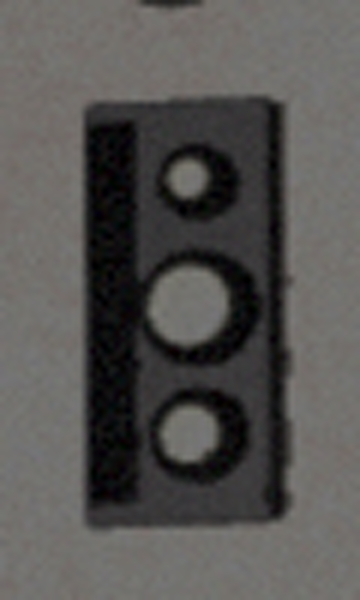

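View pics/top0t.png

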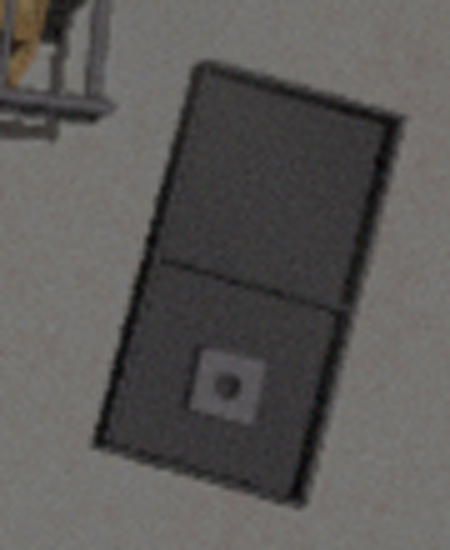

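```bash
python3 - <<'E'
from h import *
np.set_printoptions(precision=1,suppress=True)
c=load('top0.npz')
q=lambda x,y:(200+x/4.5-.4,70+y/4.5-.4)
P={}
for n,(x,y),z in [('hub',(353,381),75),('railL',(14,463),184),('railR',(680,546),184),('backL',(85,40),184),('backR',(715,112),184),
 ('post_f',(384,633),100),('post_L',(144,522),100),('post_R',(588,484),100),('p_BR',(570,215),100),('p_B',(328,112),100),('p_BL',(116,272),100),
 ('tri_botlobe',(446,558),61),('tri_l',(430,508),61),('tri_r',(484,512),61),('disc_studtop',(289,532),107),('disc_head',(290,553),61),('bar',(185,405),61),('barst',(181,383),107),('crossst',(535,351),107),('hexst',(423,201),107),('sqst',(258,224),107)]:
    P[n]=px(c,*q(x,y),z=z); print(n,P[n])
r=P['railL']-P['railR'];ang=np.arctan2(r[0],-r[1]) ;print('rail dir',r, np.hypot(*r[:2]))
h=P['hub']
for k,v in P.items():
    d=v-h; print(k,np.hypot(*d[:2]),np.degrees(np.arctan2(d[1],d[0])))
# keys, tray
k=lambda x,y:(100+x/6-.4,160+y/6-.4)
for n,(x,y) in dict(small=(186,178),large=(188,306),med=(188,434)).items(): 
  u,v=k(x,y);print(n,px(c,u,v),px(c,u,v,z=34))
t=lambda x,y:(330+x/5-.4,170+y/5-.4)
for n,(x,y) in dict(a=(203,65),b=(402,118),c=(98,442),d=(302,503),nut=(228,387)).items():
  u,v=t(x,y);print(n,px(c,u,v),px(c,u,v,z=26 if n!='nut' else 18))
for n,(u,v) in dict(bottle=(400,142),bottop=(410,133),tape=(312,255),off=(205,249),wax=(124,145),pinkdisc=(254,264),pinktri=(340,298)).items(): print(n,px(c,u,v))
E
```

```text
hub [666.7 -57.9  75. ]
railL [597.  119.4 184. ]
railR [ 560.7 -219.2  184. ]
backL [822.2  89.8 184. ]
backR [ 788.4 -238.8  184. ]
post_f [520.8 -75.6 100. ]
post_L [579.8  57.6 100. ]
post_R [ 605.6 -187.2  100. ]
p_BR [ 758.4 -177.2  100. ]
p_B [816.2 -40.5 100. ]
p_BL [721.2  77.1 100. ]
tri_botlobe [ 567.8 -113.    61. ]
tri_l [ 596.5 -103.6   61. ]
tri_r [ 594.8 -134.5   61. ]
disc_studtop [574.7 -22.5 107. ]
disc_head [569.  -23.9  61. ]
bar [654.   38.3  61. ]
barst [656.8  38.7 107. ]
crossst [ 678.4 -156.8  107. ]
hexst [762.9 -94.1 107. ]
sqst [748.1  -2.1 107. ]
rail dir [ 36.2 338.6   0. ] 340.5351072967479
hub 0.0 0.0
railL 190.43726272786262 111.48517706739469
railR 193.09082017883514 -123.29483152721384
backL 214.4093575362913 43.534899781380346
backR 218.05236314758073 -56.08408702403198
post_f 146.96892629919134 -173.05785145413725
post_L 144.5541172250316 126.98777054987292
post_R 143.07758563891406 -115.29179851559238
p_BR 150.5295800279337 -52.47538310408651
p_B 150.44754647494617 6.638682054650917
p_BL 145.50846154840903 68.02818063932618
tri_botlobe 113.22822
[... 297 characters left out ...]
rossst 99.6466367852833 -83.26993418830058
hexst 102.77309015897522 -20.65832209233493
sqst 98.61901318918984 34.3967284127619
small [572.6 325.6  46.5] [574.2 329.4  34. ]
large [516.6 321.6  46.7] [517.6 325.5  34. ]
med [461.4 319.6  43.4] [461.6 322.4  34. ]
a [ 606.8 -308.3   16.1] [ 605.3 -305.6   26. ]
b [ 579.6 -411.9   21.2] [ 578.9 -410.2   26. ]
c [ 405.4 -252.8    7.6] [ 405.8 -248.9   26. ]
d [ 376.7 -354.4   24.8] [ 376.8 -354.1   26. ]
nut [ 435.8 -324.1   -1.1] [ 435.7 -318.9   18. ]
bottle [ 692.3 -354.   122.4]
bottop [ 702.3 -361.8  169.4]
tape [ 411.7 -151.1   34.7]
off [421.3 127.4  28.6]
wax [688.1 346.   57.4]
pinkdisc [386.7  -1.7  61.6]
pinktri [ 306.7 -219.1   54.7]
```

```bash
cat >> h.py <<'E'
def tool(az,tilt,xs=1):
    """tool pointing along azimuth az (deg), leaning back tilt deg; jaw horizontal, sign xs"""
    a,t=np.radians(az),np.radians(tilt)
    y=np.array([np.sin(t)*np.cos(a),np.sin(t)*np.sin(a),-np.cos(t)])
    x=xs*np.array([-np.sin(a),np.cos(a),0]); return np.c_[x,y,np.cross(x,y)]
def go(gp,Rm,back=0,grasp=19):
    """dp, turn numbers that bring the grasp point to gp, 'back' mm behind it along the tool"""
    o=ctrl.get_obs(); tcp=np.array(gp)+Rm[:,1]*(grasp-back)
    dp=(tcp-o['ee_pos'])/80; R0=R.from_rotvec(o['orientation'])
    tn=(R.from_matrix(Rm)*R0.inv()).as_rotvec()/np.pi
    print('t',round(o['t'],2),'tcp now',o['ee_pos'].round(1),'target',tcp.round(1),'dp',dp.round(3),'turn',tn.round(4),'F',o['ft_force'].round(1),'w',round(o['width'],1))
E
python3 - <<'E'
from h import *
o=ctrl.get_obs();print(R.from_rotvec(o['orientation']).as_matrix().round(2))
c=load('wrist0.npz'); T=np.eye(4);T[:3,:3]=R.from_rotvec(o['orientation']).as_matrix();T[:3,3]=o['ee_pos']
print((np.linalg.inv(T)@c[2]).round(2))
for xs in (1,-1):
  for az in (-6,): print(xs); go((518,-76,85),tool(az,40,xs),120)
E
```

```text
[[ 0.31 -0.    0.95]
 [-0.95  0.    0.31]
 [-0.   -1.   -0.  ]]
[[ 1.0000e+00 -0.0000e+00 -0.0000e+00 -7.0000e-02]
 [ 0.0000e+00 -2.6000e-01  9.6000e-01 -1.6202e+02]
 [-0.0000e+00 -9.6000e-01 -2.6000e-01  7.2130e+01]
 [ 0.0000e+00  0.0000e+00  0.0000e+00  1.0000e+00]]
1
t 0.15 tcp now [ 196.4 -592.9  222.1] target [453.4 -69.2 162.4] dp [ 3.213  6.546 -0.747] turn [-0.3029 -0.0332  0.8184] F [ 0.5 -0.3 -0.1] w 87.8
-1
t 0.15 tcp now [ 196.4 -592.9  222.1] target [453.4 -69.2 162.4] dp [ 3.213  6.546 -0.747] turn [ 0.0237 -0.2226 -0.1297] F [ 0.5 -0.3 -0.1] w 87.8
```

Request:
jog_arm(
  steps=[
    {"dp": [0.46,0.95,0],"turn": [0,0,0],"claw": 0.5},
    {"dp": [0.46,0.95,0],"turn": [0,0,0],"claw": 0.5},
  ],
)

```text
t: 0.32
ee_pos: [232.2, -518.3, 221.5]
orientation: [-1.342, 0.973, -0.972]
ft_force: [-0.1, -0.1, 0.7]
width: 78.0
```

Request:
jog_arm(
  steps=[
    {"dp": [0.46,0.95,0],"turn": [0,0,-0.03],"claw": 0.5},
    {"dp": [0.46,0.95,0],"turn": [0,0,-0.05],"claw": 0.5},
  ],
)

```text
t: 0.48
ee_pos: [268.8, -441.3, 221.1]
orientation: [-1.277, 1.096, -1.093]
ft_force: [1.0, -0.4, -0.5]
width: 64.7
```

Request:
jog_arm(
  steps=[
    {"dp": [0.46,0.95,0],"turn": [0,0,-0.03],"claw": 0.5},
    {"dp": [0.46,0.95,0],"turn": [0,0,-0.05],"claw": 0.5},
  ],
)

```text
t: 0.65
ee_pos: [304.6, -365.9, 220.9]
orientation: [-1.204, 1.216, -1.214]
ft_force: [0.8, 1.2, 0.5]
width: 51.1
```

Request:
jog_arm(
  steps=[
    {"dp": [0.46,0.95,0],"turn": [0,0,0],"claw": 0.5},
    {"dp": [0.46,0.95,0],"turn": [0,0,0],"claw": 0.5},
  ],
)

```text
t: 0.82
ee_pos: [340.4, -290.6, 220.9]
orientation: [-1.203, 1.217, -1.215]
ft_force: [0.3, -0.4, 0.1]
width: 44.1
```

Request:
jog_arm(
  steps=[
    {"dp": [0.46,0.95,0],"turn": [0,-0.04,0],"claw": 0.5},
    {"dp": [0.46,0.95,0],"turn": [0,-0.05,0],"claw": 0.5},
  ],
)

```text
t: 0.98
ee_pos: [375.5, -214.7, 220.5]
orientation: [-1.082, 1.098, -1.285]
ft_force: [1.2, -0.1, -0.9]
width: 43.7
```

```bash
python3 - <<'E'
from h import *
go((518,-76,85),tool(-6,40,-1),120)
c=cam('wrist'); save(c[0],'w1.png',s=1.5); keep(c,'w1.npz'); print(ctrl.get_obs()['qpos'].round(2))
E
```

```text
t 0.98 tcp now [ 375.5 -214.7  220.5] target [453.4 -69.2 162.4] dp [ 0.975  1.819 -0.726] turn [-0.0112 -0.1707 -0.0302] F [ 1.2 -0.1 -0.9] w 43.7
[-0.61  0.08  2.12  0.13  0.82  0.89]
```

View pics/w1.png

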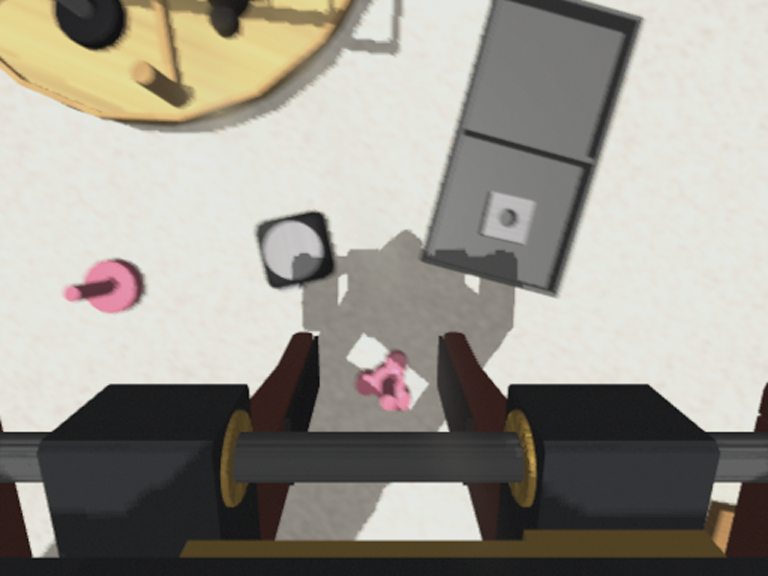

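```bash
python3 - <<'E'
from h import *
c=load('w1.npz')
P=[px(c,u/1.5,v/1.5,z=26) for u,v in [(423,261),(557,295),(641,20),(495,-2),(465,131),(591,160)]]
for p in P: print(p.round(1))
d=P[2]-P[1];print(np.linalg.norm(d), np.linalg.norm(P[1]-P[0]),np.degrees(np.arctan2(d[1],d[0])))
print(px(c,508/1.5,217/1.5,z=18))
print(px(c,145/1.5,72/1.5,z=100), px(c,135/1.5,65/1.5))
E
```

```text
[ 402.9 -248.8   26. ]
[ 375.4 -353.1   26. ]
[ 577.8 -408.4   26. ]
[ 594.4 -301.4   26. ]
[ 500.3 -280.3   26. ]
[ 477.9 -375.6   26. ]
209.84878689334397 107.82526349235259 -15.300703174030152
[ 436.27686265 -315.97767401   18.        ]
[520.35091977 -77.04960367 100.        ] [544.05910602 -43.97166812  44.66997927]
```

Request:
jog_arm(
  steps=[
    {"dp": [0.48,0.9,0],"turn": [0,-0.04,-0.01],"claw": 0.5},
    {"dp": [0.48,0.9,0],"turn": [0,-0.08,-0.015],"claw": 0.5},
    {"dp": [0.48,0.9,-0.2],"turn": [0,-0.1,-0.02],"claw": 0.5},
  ],
)

```text
t: 1.28
ee_pos: [415.4, -134.6, 205.9]
orientation: [-0.812, 0.894, -1.446]
ft_force: [1.5, 1.9, -1.0]
width: 44.1
```

```bash
python3 - <<'E'
from h import *
go((518,-76,85),tool(-6,40,-1),120)
E
```

```text
t 1.28 tcp now [ 415.4 -134.6  205.9] target [453.4 -69.2 162.4] dp [ 0.476  0.818 -0.545] turn [-0.0118 -0.0683 -0.0132] F [ 1.5  1.9 -1. ] w 44.1
```

Request:
jog_arm(
  steps=[
    {"dp": [0.48,0.82,-0.5],"turn": [-0.012,-0.04,-0.013],"claw": 0.5},
    {"dp": [0.48,0.82,-0.54],"turn": [-0.012,-0.068,-0.013],"claw": 0.5},
    {"dp": [0.48,0.82,-0.54],"turn": [-0.012,-0.068,-0.013],"claw": 0.5},
  ],
)

```text
t: 1.53
ee_pos: [445.0, -95.8, 198.6]
orientation: [-0.696, 0.806, -1.445]
ft_force: [0.3, 0.0, 0.1]
width: 44.0
```

```bash
python3 - <<'E'
from h import *
go((519,-76,85),tool(-6,40,-1),0)
c=cam('wrist'); save(c[0],'w2.png',s=1.5); keep(c,'w2.npz'); print(ctrl.get_obs()['qpos'].round(2))
E
```

```text
t 1.53 tcp now [445.  -95.8 198.6] target [531.1 -77.3  70.4] dp [ 1.077  0.232 -1.602] turn [-0.0199 -0.0275 -0.0219] F [0.3 0.  0.1] w 44.0
[-0.41  0.06  2.38  1.11  0.29  0.2 ]
```

View pics/w2.png

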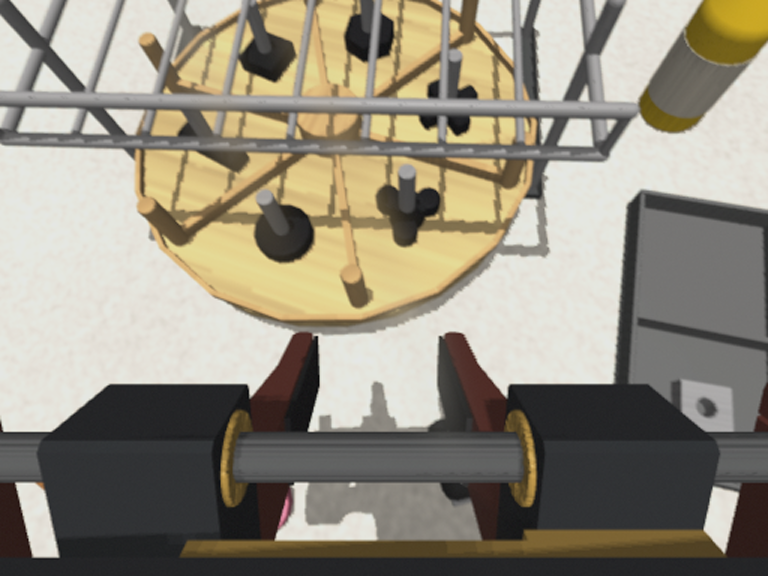

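```bash
cat > fit.py <<'E'
from h import *
from scipy.optimize import least_squares
o=ctrl.get_obs()
D=[([-1.27,.424,1.63,0,1.089,-.019],[196.362,-592.9,222.107],[-1.343,.971,-.97]),([-0.61,0.08,2.12,.13,.82,.89],[375.5,-214.7,220.5],[-1.082,1.098,-1.285]),(o['qpos'],o['ee_pos'],o['orientation'])]
Rz=lambda a:R.from_rotvec([0,0,a]);Ry=lambda a:R.from_rotvec([0,a,0])
def fk(p,q):
    a1,h,L2,L3,a3,L6=p
    A=Rz(q[0]); B=A*Ry(q[1]); C=B*Ry(q[2]); Wd=C*Rz(q[3])*Ry(q[4])
    return A.apply([a1,0,h])+B.apply([0,0,L2])+C.apply([a3,0,L3])+Wd.apply([0,0,L6]), Wd.apply([0,0,1])
if __name__=='__main__':
    for q,t,ov in D: print(fk([0]*6,q)[1],R.from_rotvec(ov).as_matrix()[:,1])
    f=lambda p:np.concatenate([fk(p,q)[0]-t for q,t,_ in D]+[1e-2*(np.array(p)-[50,300,400,400,0,250])])
    s=least_squares(f,[50,300,400,400,0,250]);print(s.x.round(1),s.fun[:9].round(1))
    np.save('fk.npy',s.x)
E
python3 fit.py
```

```text
[-4.16969685e-04  1.34415732e-03 -9.99999010e-01] [-1.31205553e-04  8.48762807e-04 -9.99999631e-01]
[ 0.15669093  0.00612254 -0.98762871] [ 0.16080335  0.00338714 -0.98698065]
[ 0.57423211  0.0265915  -0.81826058] [ 0.57423211  0.0265915  -0.81826058]
[-32.7 435.3 554.9 547.3 117.9 358.2] [-11.2  -4.    2.1  -4.   -3.5  -3.3   0.8   0.1   1.2]
```

```bash
cat > ik.py <<'E'
from fit import *
f=lambda p:np.concatenate([fk(p,q)[0]-t for q,t,_ in D]+[1e-3*(np.array(p)-[0,350,450,450,0,300])])
s=least_squares(f,[0,350,450,450,0,300],max_nfev=5000);p=s.x;print(p.round(1),s.fun[:9].round(1))
lo=np.array([-3,-.9,.09,-1.31,.11]);hi=np.array([3,2.11,2.58,4.45,2.69])
def ik(tcp,Rm):
    best=None
    for q4 in (0,1.2,2,3.1,-1):
        g=lambda q:np.concatenate([(fk(p,q)[0]-tcp)/1000,fk(p,q)[1]-Rm[:,1]])
        s=least_squares(g,np.clip([-.2,.2,2.2,q4,.4],lo,hi),bounds=(lo,hi))
        if best is None or s.cost<best.cost-1e-9: best=s
    return best.x.round(2),best.cost
for tilt in (30,35,40):
  for gp in ((519,-76,85),(546,30,85),(567,-47,88),(567,-47,140)):
    Rm=tool(-6,tilt,-1);print(tilt,gp,*ik(np.array(gp)+19*Rm[:,1],Rm))
E
python3 ik.py
```

```text
[-33.3 439.2 554.2 549.2 119.4 359.2] [-11.2  -4.1   2.2  -3.9  -3.5  -3.3   0.8   0.3   1.2]
30 (519, -76, 85) [-0.17  0.51  2.21  2.84  0.11] 2.30146483751908e-05
30 (546, 30, 85) [0.13 0.51 2.16 4.37 0.12] 1.2489992868042376e-16
30 (567, -47, 88) [-0.07  0.56  2.15  3.34  0.11] 0.00039501260701781305
30 (567, -47, 140) [-0.07  0.38  2.13 -0.15  0.11] 1.1600238114196291e-05
35 (519, -76, 85) [-0.17  0.52  2.25  2.99  0.25] 8.018530444716018e-18
35 (546, 30, 85) [0.14 0.54 2.2  3.78 0.24] 3.8454106468895486e-19
35 (567, -47, 88) [-0.07  0.54  2.17  3.25  0.18] 8.247851996409044e-18
35 (567, -47, 140) [-0.07  0.44  2.19  3.36  0.11] 0.00013521566945401642
40 (519, -76, 85) [-0.17  0.57  2.29  3.03  0.41] 8.909473949656629e-32
40 (546, 30, 85) [0.16 0.58 2.24 3.6  0.39] 1.7054323901985656e-23
40 (567, -47, 88) [-0.07  0.57  2.21  3.21  0.34] 2.4515601446615227e-18
40 (567, -47, 140) [-0.07  0.43  2.22  3.25  0.21] 9.967968663094658e-28
```

```bash
cat >> ik.py <<'E'
print('---')
for tilt in (35,40,45):
  for gp,az in (((441,-68,177),-6),((567,-47,88),-6),((567,-47,130),-6),((520,-150,140),-20),((540,-342,120),-32),((540,-342,47),-32),((540,-342,47),-16)):
    Rm=tool(az,tilt,-1);print(tilt,gp,*ik(np.array(gp)+19*Rm[:,1],Rm))
E
python3 ik.py | sed '1,/---/d'
```

```text
35 (441, -68, 177) [-0.21  0.2   2.42  2.55  0.11] 5.4803733900267425e-05
35 (567, -47, 88) [-0.07  0.54  2.17  3.25  0.18] 8.247851996409044e-18
35 (567, -47, 130) [-0.07  0.45  2.19  3.34  0.11] 4.115395246871532e-05
35 (520, -150, 140) [-0.24  0.39  2.23  3.76  0.11] 4.280109000459433e-06
35 (540, -342, 120) [-0.57  0.55  2.07  3.07  0.11] 0.0004411830433232468
35 (540, -342, 47) [-0.57  0.67  2.02  3.11  0.16] 6.773470073927424e-23
35 (540, -342, 47) [-0.69  0.68  2.    2.    0.25] 8.802163335715984e-24
40 (441, -68, 177) [-0.2   0.21  2.46  2.87  0.23] 9.239674380386214e-21
40 (567, -47, 88) [-0.07  0.57  2.21  3.21  0.34] 2.4515601446615227e-18
40 (567, -47, 130) [-0.07  0.46  2.22  3.24  0.24] 1.0311858528924452e-21
40 (520, -150, 140) [-0.23  0.41  2.27  3.44  0.25] 6.28708474544571e-28
40 (540, -342, 120) [-0.57  0.54  2.08  3.11  0.17] 6.159117264326865e-27
40 (540, -342, 47) [-0.57  0.7   2.05  3.12  0.31] 4.964483419352272e-25
40 (540, -342, 47) [-0.71  0.71  2.03  2.3   0.36] 4.540549510617289e-31
45 (441, -68, 177) [-0.21  0.28  2.49  2.96  0.42] 5.463645445655583e-26
45 (567, -47, 88) [-0.07  0.62  2.24  3.2   0.5 ] 1.489484821594417e-31
45 (567, -47, 130) [-0.07  0.5   2.26  3.21  0.4 ] 9.964050005116405e-23
45 (520, -150, 140) [-0.23  0.46  2.31  3.36  0.42] 3.5976301492751453e-25
45 (540, -342, 120) [-0.57  0.57  2.12  3.12  0.33] 1.2167429296656165e-21
45 (540, -342, 47) [-0.57  0.74  2.08  3.13  0.47] 1.6752852584805896e-20
45 (540, -342, 47) [-0.73  0.75  2.05  2.44  0.5 ] 1.216348189554037e-21
```

```bash
python3 - <<'E'
from h import *
go((519,-76,85),tool(-6,45,-1),120)
E
```

```text
t 1.58 tcp now [445.6 -94.8 198.6] target [448.  -68.5 156.4] dp [ 0.029  0.329 -0.527] turn [-0.0228 -0.0544 -0.0226] F [-0.5  1.2  0. ] w 43.9
```

Request:
jog_arm(
  steps=[
    {"dp": [0.03,0.33,-0.3],"turn": [-0.023,-0.054,-0.023],"claw": 0.5},
    {"dp": [0.03,0.33,-0.53],"turn": [-0.023,-0.054,-0.023],"claw": 0.5},
    {"dp": [0.03,0.33,-0.53],"turn": [-0.023,-0.054,-0.023],"claw": 0.5},
    {"dp": [0.03,0.33,-0.53],"turn": [-0.023,-0.054,-0.023],"claw": 0.5},
    {"dp": [0.03,0.33,-0.53],"turn": [-0.023,-0.054,-0.023],"claw": 0.5},
    {"dp": [0.03,0.33,-0.53],"turn": [-0.023,-0.054,-0.023],"claw": 0.5},
    {"dp": [0.03,0.33,-0.53],"turn": [-0.023,-0.054,-0.023],"claw": 0.5},
    {"dp": [0.03,0.33,-0.53],"turn": [-0.023,-0.054,-0.023],"claw": 0.5},
  ],
)

```text
t: 2.25
ee_pos: [457.1, -54.2, 166.3]
orientation: [-0.554, 0.691, -1.498]
ft_force: [-0.5, 0.5, 1.1]
width: 44.1
```

```bash
python3 - <<'E'
from h import *
go((519,-76,85),tool(-6,45,-1),0);print(ctrl.get_obs()['qpos'].round(2))
c=load('w2.npz')
for n,u,v,z in (('post',351,271,100),('tri stud',407,172,107),('tri lobe front',404,238,61),('disc stud',266,197,107),('railL',5,138,150),('railR',605,154,150),('postL',149,205,100),('hub',330,98,75)):
  print(n,px(c,u/1.5,v/1.5,z=z).round(1),px(c,u/1.5,v/1.5).round(1))
E
```

```text
t 2.25 tcp now [457.1 -54.2 166.3] target [532.4 -77.4  71.6] dp [ 0.941 -0.291 -1.184] turn [-0.0229 -0.0019 -0.0176] F [-0.5  0.5  1.1] w 44.1
[-0.29  0.22  2.51  2.55  0.4  -1.14]
post [521.3 -76.4 100. ] [521.2 -76.4 100.2]
tri stud [ 585.6 -115.1  107. ] [ 584.8 -115.1  108.2]
tri lobe front [ 560.4 -111.5   61. ] [ 560.5 -111.5   60.7]
disc stud [573.7 -22.7 107. ] [574.4 -22.3 105.9]
railL [599.2 123.6 150. ] [595.9 119.6 153.9]
railR [ 560.4 -220.3  150. ] [ 557.  -217.6  155.2]
postL [577.7  59.4 100. ] [577.3  59.  100.7]
hub [678.7 -60.3  75. ] [576.6 -77.1 188.6]
```

Request:
jog_arm(
  steps=[
    {"dp": [0.0,-0.28,0],"turn": [-0.023,-0.002,-0.018],"claw": 0.45},
    {"dp": [0.2,-0.29,-0.2],"turn": [-0.023,-0.002,-0.018],"claw": 0.4},
    {"dp": [0.4,-0.29,-0.5],"turn": [-0.023,-0.002,-0.018],"claw": 0.4},
    {"dp": [0.5,-0.29,-0.75],"turn": [-0.023,-0.002,-0.018],"claw": 0.4},
    {"dp": [0.5,-0.29,-0.75],"turn": [-0.023,-0.002,-0.018],"claw": 0.4},
  ],
)

```text
t: 2.67
ee_pos: [498.1, -76.8, 103.1]
orientation: [-0.59, 0.658, -1.578]
ft_force: [0.5, -0.2, -0.3]
width: 35.2
```

```bash
python3 - <<'E'
from h import *
go((520,-76,85),tool(-6,45,-1),0);print(ctrl.get_obs()['qpos'].round(2))
c=cam('wrist'); save(c[0],'w3.png',s=1.5); keep(c,'w3.npz')
E
```

```text
t 2.67 tcp now [498.1 -76.8 103.1] target [533.4 -77.4  71.6] dp [ 0.441 -0.008 -0.394] turn [-0.0007 -0.0009 -0.0001] F [ 0.5 -0.2 -0.3] w 35.2
[-0.23  0.48  2.45  2.97  0.57 -1.52]
```

View pics/w3.png

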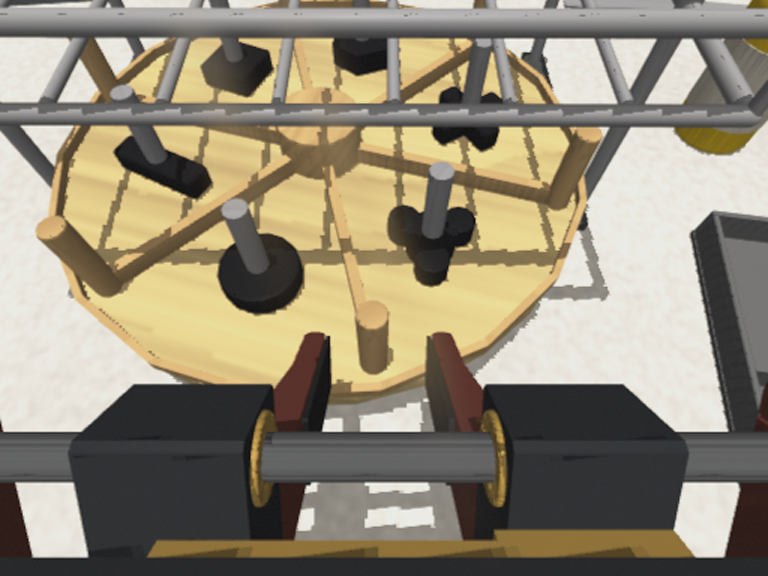

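Request:
jog_arm(
  steps=[
    {"dp": [0.22,-0.01,-0.2],"turn": [0,0,0],"claw": 0.4},
    {"dp": [0.44,-0.01,-0.39],"turn": [0,0,0],"claw": 0.35},
    {"dp": [0.44,-0.01,-0.39],"turn": [0,0,0],"claw": 0.3},
    {"dp": [0.44,-0.01,-0.39],"turn": [0,0,0],"claw": 0.3},
  ],
)

```text
t: 3.05
ee_pos: [532.1, -77.3, 74.0]
orientation: [-0.589, 0.658, -1.577]
ft_force: [-0.9, 0.4, -0.2]
width: 26.5
```

```bash
python3 - <<'E'
from h import *
o=ctrl.get_obs();g=o['ee_pos']-19*R.from_rotvec(o['orientation']).as_matrix()[:,1];print('gp',g,o['width'],o['ft_force'])
c=np.array([667,-58.5]);j=np.array([.106,.994])
for a in (180,173,166,159,152,145,144):
    p=c+148*np.array([np.cos(np.radians(a)),np.sin(np.radians(a))])+6*j
    print(a,p,((p-g[:2])/80).round(3))
E
```

```text
gp [518.80308438 -75.91534628  87.46592975] 26.46855045317997 [-0.88489318  0.38050451 -0.17126254]
180 [519.636 -52.536] [0.01  0.292]
173 [520.73916956 -34.49933718] [0.024 0.518]
166 [524.03223251 -16.73155945] [0.065 0.74 ]
159 [5.29466097e+02 5.02456533e-01] [0.133 0.955]
152 [536.95975626  16.94579129] [0.227 1.161]
145 [546.40149745  32.35331258] [0.345 1.353]
144 [547.90148483  34.45621734] [0.364 1.38 ]
```

Request:
jog_arm(
  steps=[
    {"dp": [0.0,0.05,0],"turn": [0,0,0],"claw": 0.3},
    {"dp": [0.0,0.12,0],"turn": [0,0,0],"claw": 0.3},
    {"dp": [0.0,0.2,0],"turn": [0,0,0],"claw": 0.3},
    {"dp": [0.01,0.29,0],"turn": [0,0,0],"claw": 0.3},
    {"dp": [0.015,0.39,0],"turn": [0,0,0],"claw": 0.3},
    {"dp": [0.024,0.5,0],"turn": [0,0,0],"claw": 0.3},
    {"dp": [0.04,0.6,0],"turn": [0,0,0],"claw": 0.3},
    {"dp": [0.06,0.7,0],"turn": [0,0,0],"claw": 0.3},
    {"dp": [0.08,0.78,0],"turn": [0,0,0],"claw": 0.3},
    {"dp": [0.1,0.85,0],"turn": [0,0,0],"claw": 0.3},
    {"dp": [0.12,0.91,0],"turn": [0,0,0],"claw": 0.3},
    {"dp": [0.13,0.95,0],"turn": [0,0,0],"claw": 0.3},
  ],
)

```text
t: 4.05
ee_pos: [542.6, -0.4, 74.4]
orientation: [-0.589, 0.658, -1.577]
ft_force: [-0.7, -1.6, 0.2]
width: 26.1
```

```bash
python3 - <<'E'
from h import *
c0=np.array([667,-58.5])
for k in range(2):
  o=ctrl.get_obs();g=o['ee_pos']-19*R.from_rotvec(o['orientation']).as_matrix()[:,1];print('gp',g,o['width'],o['ft_force'])
  if k==0: c=cam('wrist'); save(c[0],'w4.png',s=1.5); keep(c,'w4.npz')
for a in (152,145,144):
    p=c0+148*np.array([np.cos(np.radians(a)),np.sin(np.radians(a))])+6*np.array([.106,.994])
    print(a,p,((p-g[:2])/80).round(3))
E
```

```text
gp [529.27352272   0.90841922  87.91393786] 26.128984660338016 [-0.69852388 -1.64469119  0.16038404]
gp [529.48981599   1.07191566  87.87559709] 26.334380645192155 [ 0.25178109  0.66716598 -0.2224703 ]
152 [536.95975626  16.94579129] [0.093 0.198]
145 [546.40149745  32.35331258] [0.211 0.391]
144 [547.90148483  34.45621734] [0.23  0.417]
```

View pics/w4.png

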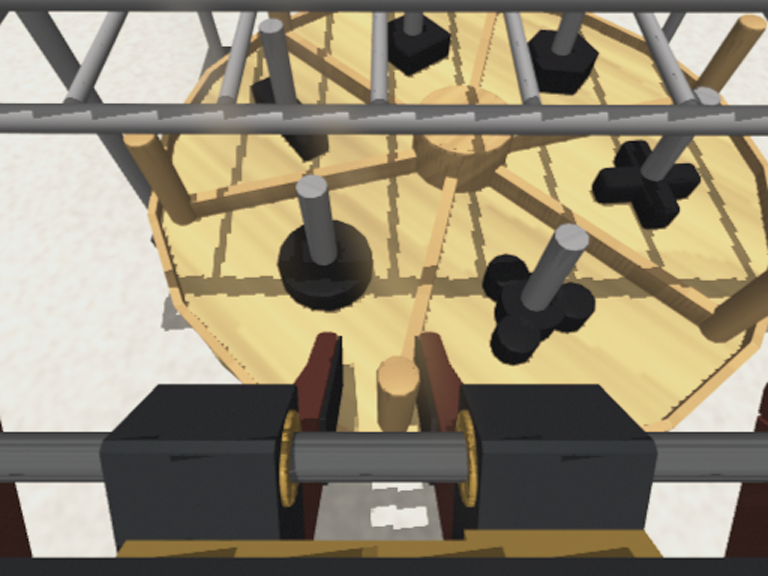

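Request:
jog_arm(
  steps=[
    {"dp": [0.03,0.07,0],"turn": [0,0,0],"claw": 0.3},
    {"dp": [0.07,0.16,0],"turn": [0,0,0],"claw": 0.3},
    {"dp": [0.12,0.25,0],"turn": [0,0,0],"claw": 0.3},
    {"dp": [0.17,0.32,0],"turn": [0,0,0],"claw": 0.3},
    {"dp": [0.2,0.38,0],"turn": [0,0,0],"claw": 0.3},
    {"dp": [0.22,0.4,0],"turn": [0,0,0],"claw": 0.3},
    {"dp": [0.22,0.4,0],"turn": [0,0,0],"claw": 0.3},
  ],
)

```text
t: 4.68
ee_pos: [560.9, 32.2, 74.6]
orientation: [-0.589, 0.657, -1.576]
ft_force: [-0.8, 0.2, 0.1]
width: 26.6
```

```bash
python3 - <<'E'
from h import *
c=cam('top'); save(c[0],'top1.png',(200,70,370,230),4.5); keep(c,'top1.npz')
c=cam('wrist'); save(c[0],'w5.png',s=1.5); keep(c,'w5.npz')
E
```

```text
(no output)
```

View pics/w5.png

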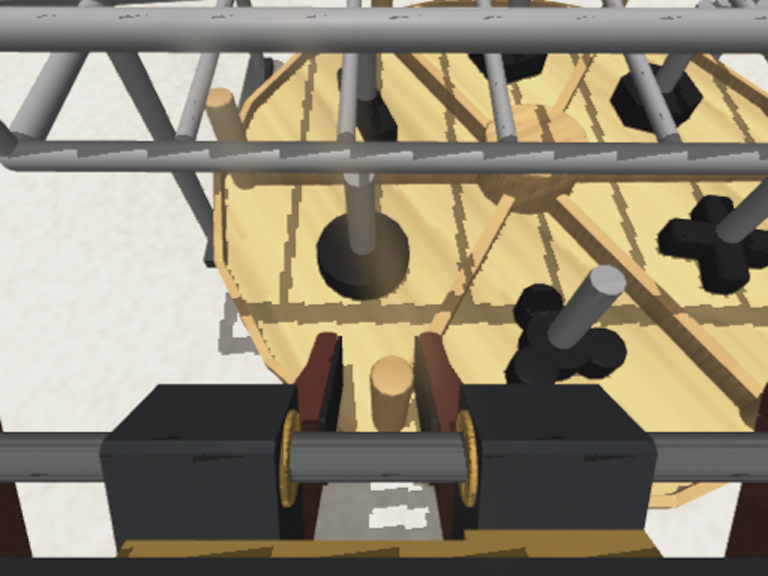

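View pics/top1.png

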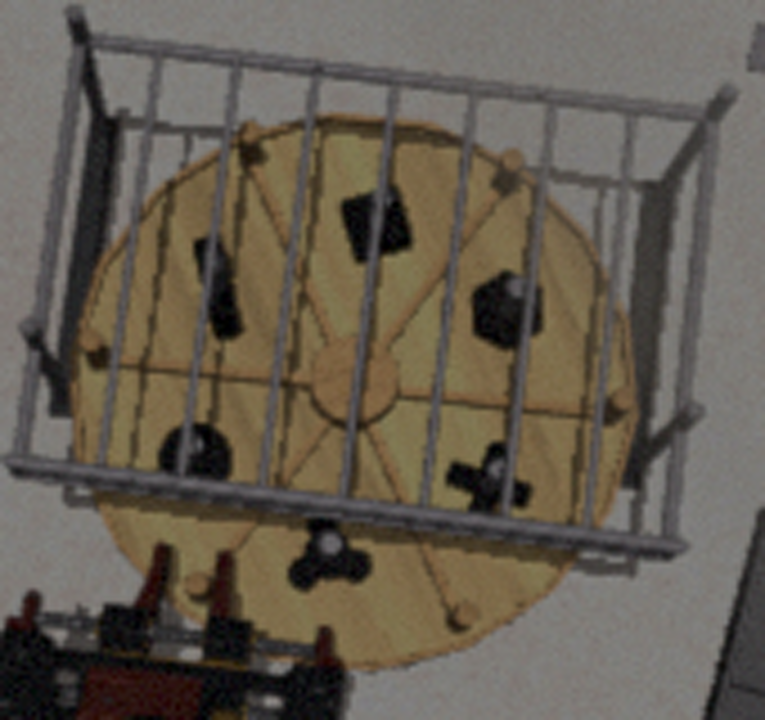

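```bash
python3 - <<'E'
from h import *
t=load('top1.npz');c=load('w5.npz')
q=lambda x,y:(200+x/4.5-.4,70+y/4.5-.4)
c0=np.array([667,-58.5,0])
def pr(n,p):
  d=p-c0; print(n,p.round(1),np.hypot(d[0],d[1]).round(1),(np.degrees(np.arctan2(d[1],d[0]))%360).round(1))
pr('top stud',px(t,*q(330,543),z=107)); pr('post',px(t,*q(199,577),z=100));pr('post2',px(t,*q(464,607),z=100))
pr('w stud',px(c,607/1.5,281/1.5,z=107));pr('w stud d',px(c,607/1.5,281/1.5));pr('w post',px(c,391/1.5,370/1.5,z=100))
pr('studbase',px(c,565/1.5,338/1.5,z=61))
E
```

```text
top stud [569.1 -45.1 107. ] 98.8 172.2
post [549.8  26.5 100. ] 144.8 144.1
post2 [ 536.  -119.3  100. ] 144.4 204.9
w stud [567.8 -43.9 107. ] 100.3 171.6
w stud d [567.3 -43.4 107.9] 100.8 171.4
w post [547.5  29.2 100. ] 148.3 143.7
studbase [567.6 -45.9  61. ] 100.2 172.8
```

Request:
jog_arm(
  steps=[
    {"dp": [0,-0.06,0],"turn": [0,0,0],"claw": 0.35},
    {"dp": [-0.15,-0.05,0.15],"turn": [0,0,0],"claw": 0.35},
    {"dp": [-0.4,-0.03,0.4],"turn": [0,0,0],"claw": 0.35},
    {"dp": [-0.6,-0.03,0.6],"turn": [0,0,0],"claw": 0.4},
    {"dp": [-0.65,-0.03,0.65],"turn": [0,0,0],"claw": 0.45},
  ],
)

```text
t: 5.2
ee_pos: [505.8, 28.7, 127.3]
orientation: [-0.59, 0.658, -1.577]
ft_force: [-0.6, -0.2, 0.5]
width: 38.3
```

```bash
python3 - <<'E'
from h import *
go((567.8,-45,90),tool(-6,45,-1),60)
E
```

```text
t 5.2 tcp now [505.8  28.7 127.3] target [539. -42. 119.] dp [ 0.415 -0.883 -0.104] turn [-0.0009 -0.0009 -0.0005] F [-0.6 -0.2  0.5] w 38.3
```

Request:
jog_arm(
  steps=[
    {"dp": [0.05,-0.45,0],"turn": [0,0,0],"claw": 0.45},
    {"dp": [0.1,-0.88,0],"turn": [0,0,0],"claw": 0.45},
    {"dp": [0.3,-0.88,0],"turn": [0,0,0],"claw": 0.45},
    {"dp": [0.4,-0.88,-0.08],"turn": [0,0,0],"claw": 0.45},
    {"dp": [0.41,-0.88,-0.1],"turn": [0,0,0],"claw": 0.45},
  ],
)

```text
t: 5.62
ee_pos: [540.6, -42.9, 119.1]
orientation: [-0.588, 0.657, -1.579]
ft_force: [0.3, -0.1, 0.5]
width: 39.6
```

```bash
python3 - <<'E'
from h import *
c=cam('wrist'); save(c[0],'w6.png',s=1.5); keep(c,'w6.npz')
go((567.8,-45,90),tool(-6,45,-1),0)
E
```

```text
t 5.67 tcp now [539.3 -41.8 118.3] target [581.2 -46.4  76.6] dp [ 0.524 -0.058 -0.522] turn [-0.001  -0.001  -0.0003] F [ 0.2 -0.1 -0.5] w 39.4
```

View pics/w6.png

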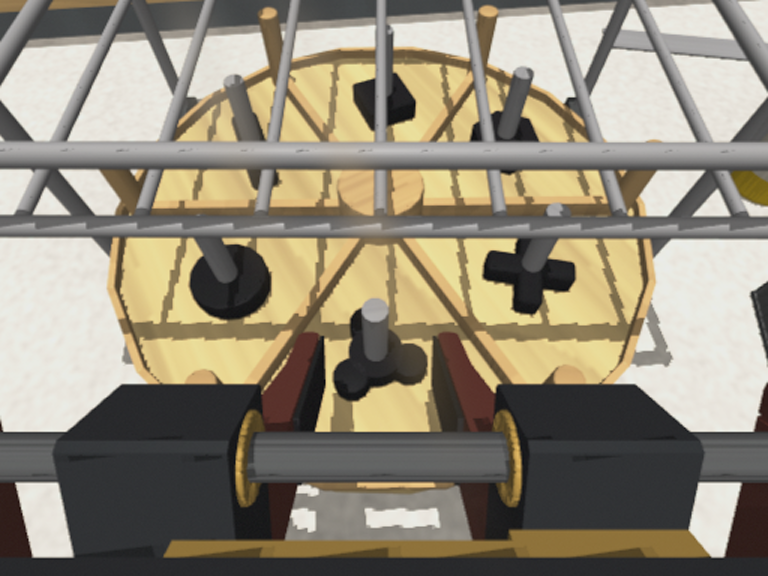

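```bash
python3 - <<'E'
from h import *
c=load('w6.npz')
print(px(c,375/1.5,309/1.5,z=107),px(c,375/1.5,309/1.5),px(c,374/1.5,350/1.5))
print(proj(c,np.array([539.3,-41.8,118.3])))
E
```

```text
[568.39725607 -44.54553311 107.        ] [568.16558654 -44.52503347 107.45282062] [562.59061561 -43.21882366  76.15933018]
(np.float64(250.34753652416737), np.float64(243.52274552060848), np.float64(175.10229576827297))
```

Request:
jog_arm(
  steps=[
    {"dp": [0.18,-0.02,-0.18],"turn": [0,0,0],"claw": 0.45},
    {"dp": [0.36,-0.035,-0.36],"turn": [0,0,0],"claw": 0.45},
    {"dp": [0.53,-0.05,-0.52],"turn": [0,0,0],"claw": 0.45},
    {"dp": [0.53,-0.05,-0.52],"turn": [0,0,0],"claw": 0.45},
    {"dp": [0.53,-0.05,-0.52],"turn": [0,0,0],"claw": 0.3},
  ],
)

```text
t: 6.08
ee_pos: [580.6, -44.1, 75.4]
orientation: [-0.592, 0.66, -1.574]
ft_force: [-0.6, -0.8, -0.7]
width: 35.4
```

```bash
python3 - <<'E'
from h import *
go((568.3,-44.4,90),tool(-6,45,-1),0)
c=cam('wrist'); save(c[0],'w7.png',s=1.5); keep(c,'w7.npz')
E
```

```text
t 6.08 tcp now [580.6 -44.1  75.4] target [581.7 -45.8  76.6] dp [ 0.013 -0.021  0.015] turn [-0.0011 -0.0019 -0.0011] F [-0.6 -0.8 -0.7] w 35.4
```

View pics/w7.png

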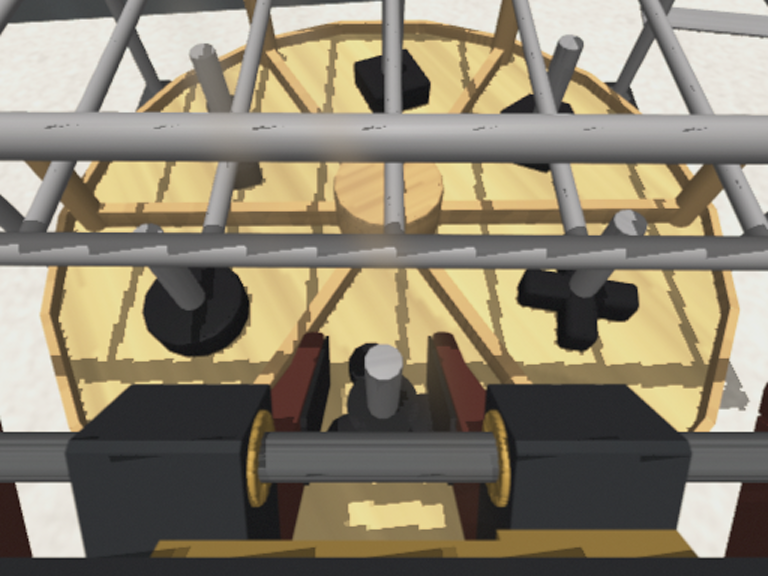

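Request:
jog_arm(
  steps=[
    {"dp": [0.01,-0.01,0.01],"turn": [0,0,0],"claw": 0.2},
    {"dp": [0.01,-0.01,0.01],"turn": [0,0,0],"claw": 0.12},
    {"dp": [0.01,-0.01,0.01],"turn": [0,0,0],"claw": 0.0},
    {"dp": [0.01,-0.01,0.01],"turn": [0,0,0],"claw": 0.0},
    {"dp": [0.01,-0.01,0.01],"turn": [0,0,0],"claw": 0.0},
    {"dp": [0.01,-0.01,0.01],"turn": [0,0,0],"claw": 0.0},
    {"dp": [0.01,-0.01,0.01],"turn": [0,0,0],"claw": 0.0},
  ],
)

```text
t: 6.72
ee_pos: [581.1, -45.2, 77.3]
orientation: [-0.591, 0.659, -1.575]
ft_force: [-3.7, 0.5, 6.0]
width: 11.7
```

```bash
python3 - <<'E'
from h import *
o=ctrl.get_obs();print(o['width'],o['ft_force'],o['ee_pos'])
c=cam('wrist'); save(c[0],'w8.png',s=1.5); keep(c,'w8.npz')
E
```

```text
11.704094641600618 [-3.73562509  0.45710391  5.99304419] [581.13167519 -45.19637896  77.30453871]
```

View pics/w8.png

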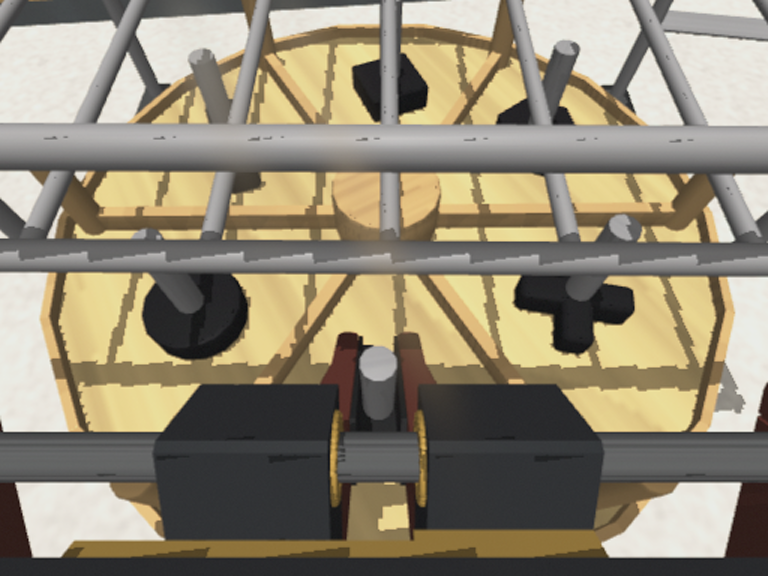

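Request:
jog_arm(
  steps=[
    {"dp": [0,0,0.06],"turn": [0,0,0],"claw": 0},
    {"dp": [-0.02,0,0.15],"turn": [0,0,0],"claw": 0},
    {"dp": [-0.1,0,0.28],"turn": [0,0,0],"claw": 0},
    {"dp": [-0.25,0,0.4],"turn": [0,0,0],"claw": 0},
    {"dp": [-0.45,0,0.5],"turn": [0,0,0],"claw": 0},
    {"dp": [-0.65,0,0.6],"turn": [0,0,0],"claw": 0},
    {"dp": [-0.75,0,0.7],"turn": [0,0,0],"claw": 0},
    {"dp": [-0.75,0,0.7],"turn": [0,0,0],"claw": 0},
  ],
)

```text
t: 7.43
ee_pos: [519.5, -45.2, 134.5]
orientation: [-0.591, 0.659, -1.575]
ft_force: [0.4, -0.2, -0.2]
width: 11.3
```

```bash
python3 - <<'E'
from h import *
o=ctrl.get_obs();print(o['width'],o['ft_force'],o['ee_pos'],o['qpos'].round(2))
c=cam('wrist'); save(c[0],'w9.png',s=1.5); keep(c,'w9.npz')
c=cam('side'); save(c[0],'s9.png',(150,60,450,300),2.5); keep(c,'s9.npz')
go((540,-342,51),tool(-32,45,-1),0)
E
```

```text
11.279522504683678 [ 0.37340919 -0.17109952 -0.189905  ] [519.54309123 -45.23211902 134.45954102] [-0.12  0.38  2.41  3.11  0.43 -1.55]
t 7.53 tcp now [521.7 -45.4 134.1] target [ 551.4 -349.1   37.6] dp [ 0.371 -3.797 -1.207] turn [-0.0011 -0.0006 -0.1453] F [ 0.1 -0.  -0.2] w 11.2
```

View pics/w9.png

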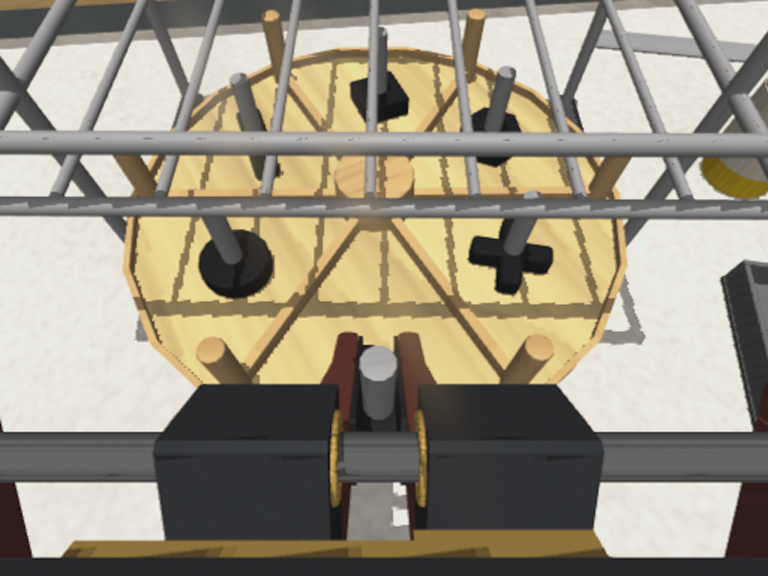

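View pics/s9.png

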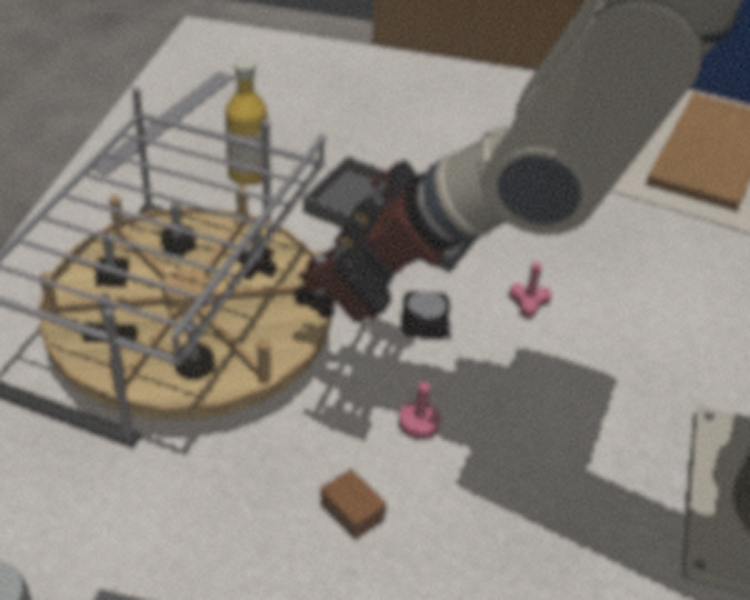

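Request:
jog_arm(
  steps=[
    {"dp": [-0.1,0,0.1],"turn": [0,0,0],"claw": 0},
    {"dp": [-0.2,-0.1,0.25],"turn": [0,0,0],"claw": 0},
    {"dp": [-0.25,-0.3,0.3],"turn": [0,0,-0.02],"claw": 0},
    {"dp": [-0.25,-0.6,0.3],"turn": [0,0,-0.04],"claw": 0},
    {"dp": [-0.25,-0.95,0.3],"turn": [0,0,-0.05],"claw": 0},
  ],
)

```text
t: 7.95
ee_pos: [502.5, -121.5, 158.4]
orientation: [-0.548, 0.718, -1.723]
ft_force: [0.7, 1.1, -0.5]
width: 11.5
```

Request:
jog_arm(
  steps=[
    {"dp": [0,-0.4,0],"turn": [0,0,-0.01],"claw": 0},
    {"dp": [0,-0.75,0],"turn": [0,0,-0.025],"claw": 0},
    {"dp": [0,-0.98,0],"turn": [0,0,-0.03],"claw": 0},
  ],
)

```text
t: 8.2
ee_pos: [503.6, -202.4, 158.5]
orientation: [-0.519, 0.755, -1.814]
ft_force: [1.8, 1.1, -0.7]
width: 11.3
```

Request:
jog_arm(
  steps=[
    {"dp": [0,-0.4,0],"turn": [0,0,0],"claw": 0},
    {"dp": [0,-0.75,0],"turn": [0,0,0],"claw": 0},
    {"dp": [0,-0.95,0],"turn": [0,0,0],"claw": 0},
  ],
)

```text
t: 8.45
ee_pos: [504.6, -281.7, 158.6]
orientation: [-0.519, 0.754, -1.815]
ft_force: [-0.4, -0.3, -0.7]
width: 11.4
```

```bash
python3 - <<'E'
from h import *
o=ctrl.get_obs();print(o['width'],o['ft_force'],o['ee_pos'],o['qpos'].round(2))
go((540,-345,110),tool(-20,45,-1),0)
c=cam('wrist'); save(c[0],'w10.png',s=1.5); keep(c,'w10.npz')
E
```

```text
11.44097223350989 [-0.41562181 -0.33850699 -0.66887723] [ 504.6227839  -281.71248162  158.61921693] [-0.63  0.36  2.28  2.49  0.33 -1.14]
t 8.45 tcp now [ 504.6 -281.7  158.6] target [ 552.6 -349.6   96.6] dp [ 0.6   -0.849 -0.776] turn [-0.0008  0.0003  0.0033] F [-0.4 -0.3 -0.7] w 11.4
```

View pics/w10.png

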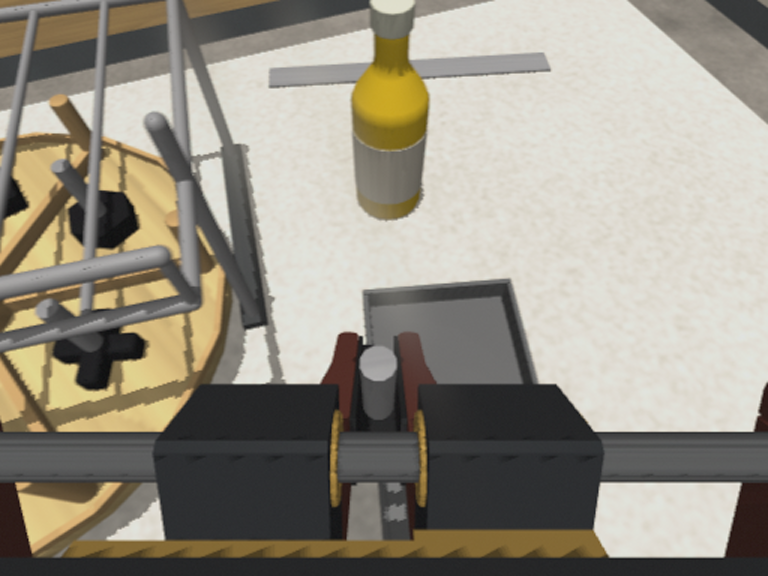

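```bash
python3 - <<'E'
from h import *
c=load('w10.npz'); save(c[0],'w10c.png',(215,170,375,270),4.5)
for u,v in ((364,290),(511,280)): print(px(c,u/1.5,v/1.5,z=26).round(1),px(c,u/1.5,v/1.5).round(1))
for u,v in ((373,303),(503,296)): print('in',px(c,u/1.5,v/1.5,z=4).round(1))
print(px(c,536/1.5,380/1.5,z=26))
print('stud top',px(c,378/1.5,358/1.5))
E
```

```text
[ 606.9 -309.    26. ] [ 607.1 -309.1   25.7]
[ 576.7 -412.7   26. ] [ 5.881e+02 -4.260e+02  1.000e-01]
in [ 605.6 -315.2    4. ]
in [ 575.8 -411.3    4. ]
[ 503.5417863  -391.19958553   26.        ]
stud top [ 494.9917092  -278.03542037  187.83971338]
```

View pics/w10c.png

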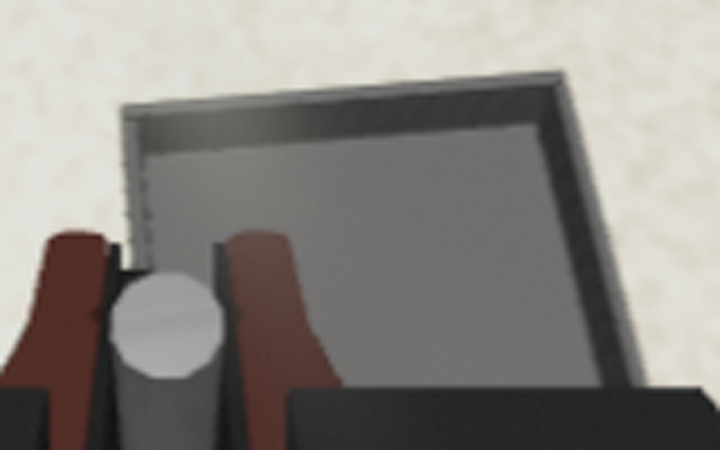

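Request:
jog_arm(
  steps=[
    {"dp": [0.1,-0.3,0],"turn": [0,0,0.003],"claw": 0},
    {"dp": [0.3,-0.6,-0.1],"turn": [0,0,0.003],"claw": 0},
    {"dp": [0.5,-0.8,-0.3],"turn": [0,0,0.003],"claw": 0},
    {"dp": [0.6,-0.85,-0.55],"turn": [0,0,0.003],"claw": 0},
    {"dp": [0.6,-0.85,-0.8],"turn": [0,0,0.003],"claw": 0},
    {"dp": [0.6,-0.85,-0.95],"turn": [0,0,0.003],"claw": 0},
    {"dp": [0.6,-0.85,-0.95],"turn": [0,0,0.003],"claw": 0},
  ],
)

```text
t: 9.08
ee_pos: [552.5, -350.4, 79.4]
orientation: [-0.522, 0.755, -1.807]
ft_force: [0.2, 0.6, -0.4]
width: 11.6
```

```bash
python3 - <<'E'
from h import *
go((540,-345,49.7),tool(-20,45,-1),0)
c=cam('wrist'); save(c[0],'w11.png',s=1.5); keep(c,'w11.npz')
c=cam('side'); save(c[0],'s11.png',(220,60,400,200),4); keep(c,'s11.npz')
E
```

```text
t 9.08 tcp now [ 552.5 -350.4   79.4] target [ 552.6 -349.6   36.3] dp [ 0.002  0.01  -0.539] turn [-0.0015 -0.0007  0.0008] F [ 0.2  0.6 -0.4] w 11.6
```

View pics/w11.png

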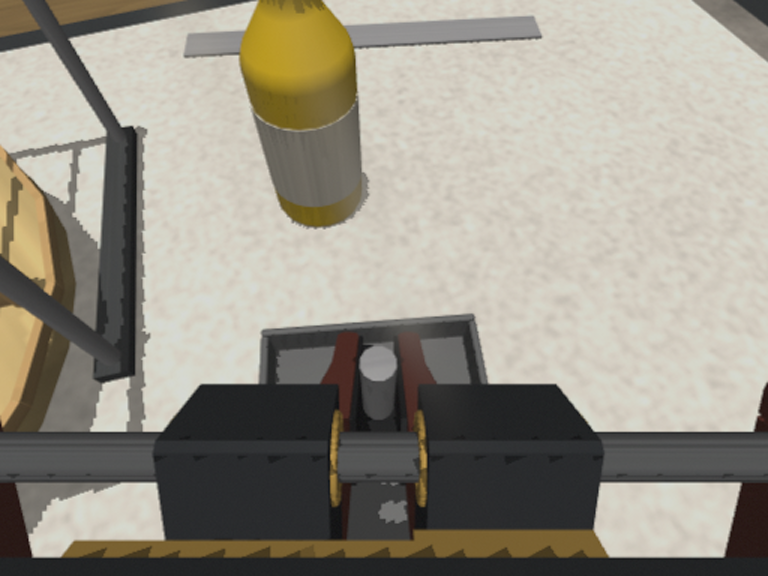

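View pics/s11.png

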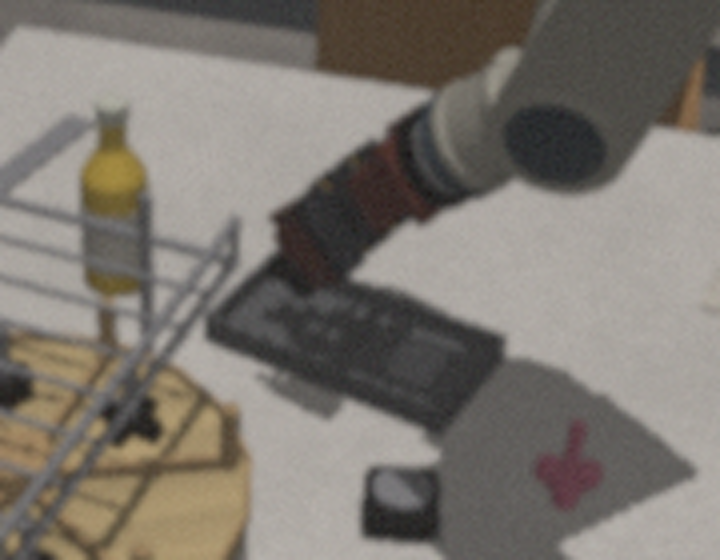

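Request:
jog_arm(
  steps=[
    {"dp": [0,0.005,-0.15],"turn": [0,0,0],"claw": 0},
    {"dp": [0,0.005,-0.3],"turn": [0,0,0],"claw": 0},
    {"dp": [0,0.005,-0.42],"turn": [0,0,0],"claw": 0},
    {"dp": [0,0.005,-0.48],"turn": [0,0,0],"claw": 0},
    {"dp": [0,0.005,-0.5],"turn": [0,0,0],"claw": 0},
    {"dp": [0,0.005,-0.51],"turn": [0,0,0],"claw": 0},
    {"dp": [0,0.005,-0.51],"turn": [0,0,0],"claw": 0},
  ],
)

```text
t: 9.77
ee_pos: [553.5, -350.6, 41.8]
orientation: [-0.52, 0.751, -1.808]
ft_force: [-0.0, -0.4, -0.0]
width: 11.2
```

```bash
python3 - <<'E'
from h import *
for i in range(3):
  go((540,-345,49.7),tool(-20,45,-1),0); ctrl.get_image('side')
E
```

```text
t 9.77 tcp now [ 553.5 -350.6   41.8] target [ 552.6 -349.6   36.3] dp [-0.011  0.012 -0.069] turn [-0.0009  0.0004  0.0006] F [-0.  -0.4 -0. ] w 11.2
t 9.82 tcp now [ 553.5 -350.6   41.9] target [ 552.6 -349.6   36.3] dp [-0.011  0.013 -0.071] turn [-0.0008  0.0005  0.0007] F [-0.4  0.4 -0. ] w 11.4
t 9.87 tcp now [ 553.6 -350.7   42. ] target [ 552.6 -349.6   36.3] dp [-0.012  0.013 -0.072] turn [-0.0008  0.0005  0.0007] F [0.5 0.  0.2] w 11.2
```

Request:
jog_arm(
  steps=[
    {"dp": [-0.01,0.01,-0.02],"turn": [0,0,0],"claw": 0},
    {"dp": [-0.01,0.01,-0.04],"turn": [0,0,0],"claw": 0},
    {"dp": [-0.01,0.01,-0.05],"turn": [0,0,0],"claw": 0},
    {"dp": [-0.01,0.01,-0.05],"turn": [0,0,0],"claw": 0},
  ],
)

```text
t: 10.25
ee_pos: [552.6, -349.8, 37.8]
orientation: [-0.52, 0.751, -1.808]
ft_force: [0.3, -0.1, -0.1]
width: 11.1
```

Request:
jog_arm(
  steps=[
    {"dp": [0,0,-0.01],"turn": [0,0,0],"claw": 0},
    {"dp": [0,0,-0.015],"turn": [0,0,0],"claw": 0},
    {"dp": [0,0,-0.015],"turn": [0,0,0],"claw": 0},
  ],
)

```text
t: 10.5
ee_pos: [552.6, -349.8, 36.4]
orientation: [-0.52, 0.751, -1.808]
ft_force: [-0.3, 1.0, -0.7]
width: 11.2
```

Request:
jog_arm(
  steps=[
    {"dp": [0,0,-0.01],"turn": [0,0,0],"claw": 0},
    {"dp": [0,0,-0.015],"turn": [0,0,0],"claw": 0},
    {"dp": [0,0,-0.015],"turn": [0,0,0],"claw": 0},
  ],
)

```text
t: 10.75
ee_pos: [552.9, -349.9, 36.4]
orientation: [-0.519, 0.748, -1.808]
ft_force: [-4.8, 1.4, 10.2]
width: 11.1
```

```bash
python3 - <<'E'
from h import *
go((540,-345,49.7),tool(-20,45,-1),0)
c=cam('wrist'); save(c[0],'w12.png',(150,190,370,384),3.4); keep(c,'w12.npz')
print(px(c,378/1.5,358/1.5))
E
```

```text
t 10.75 tcp now [ 552.9 -349.9   36.4] target [ 552.6 -349.6   36.3] dp [-0.004  0.004 -0.001] turn [-0.0006  0.0011  0.0007] F [-4.8  1.4 10.2] w 11.1
[ 542.89447995 -346.16571186   66.31787753]
```

View pics/w12.png

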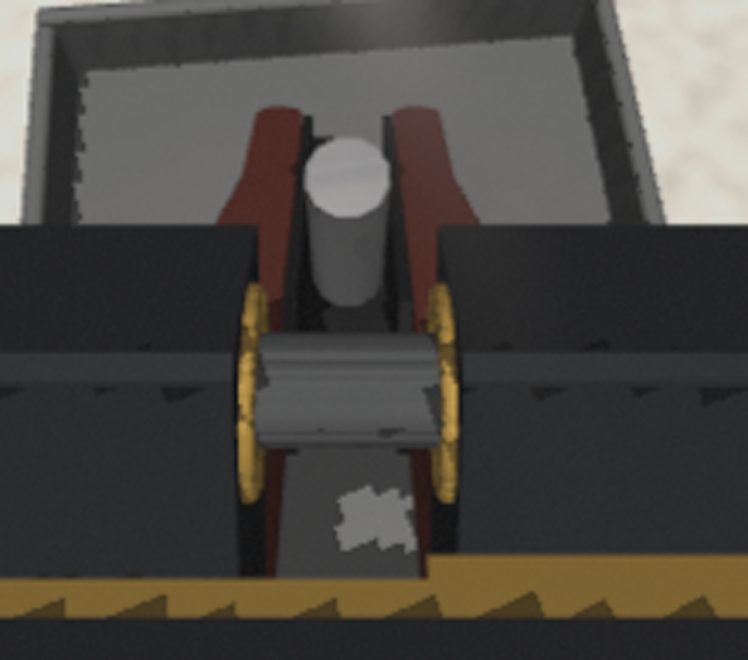

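Request:
jog_arm(
  steps=[
    {"dp": [0,0,0.01],"turn": [0,0,0],"claw": 0},
    {"dp": [0,0,0.01],"turn": [0,0,0],"claw": 0.1},
    {"dp": [0,0,0.01],"turn": [0,0,0],"claw": 0.2},
    {"dp": [0,0,0.01],"turn": [0,0,0],"claw": 0.35},
    {"dp": [0,0,0.01],"turn": [0,0,0],"claw": 0.35},
    {"dp": [0,0,0.01],"turn": [0,0,0],"claw": 0.35},
    {"dp": [0,0,0.01],"turn": [0,0,0],"claw": 0.35},
  ],
)

```text
t: 11.38
ee_pos: [552.9, -349.9, 37.1]
orientation: [-0.519, 0.748, -1.808]
ft_force: [0.3, -0.7, -0.4]
width: 30.7
```

```bash
python3 - <<'E'
from h import *
o=ctrl.get_obs();print(o['width'],o['ft_force'],o['ee_pos'],o['qpos'].round(2))
c=cam('wrist'); save(c[0],'w13.png',s=1.5); keep(c,'w13.npz')
E
```

```text
30.684437349286537 [ 0.30492878 -0.66478792 -0.41730881] [ 552.92053408 -349.8535095    37.08167254] [-0.7   0.71  2.12  2.61  0.5  -1.34]
```

View pics/w13.png

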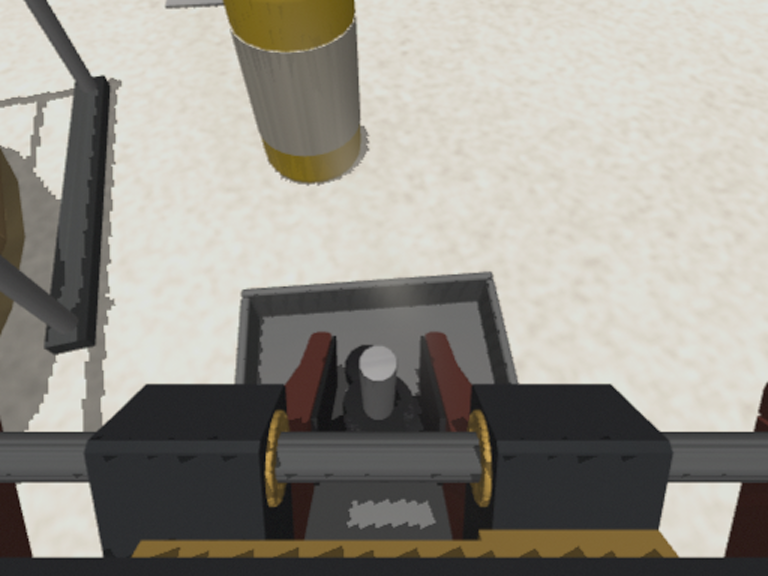

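Request:
jog_arm(
  steps=[
    {"dp": [-0.08,0.03,0.09],"turn": [0,0,0],"claw": 0.35},
    {"dp": [-0.2,0.07,0.22],"turn": [0,0,0],"claw": 0.35},
    {"dp": [-0.4,0.145,0.43],"turn": [0,0,0],"claw": 0.35},
    {"dp": [-0.65,0.23,0.7],"turn": [0,0,0],"claw": 0.35},
    {"dp": [-0.8,0.29,0.95],"turn": [0,0,0],"claw": 0.35},
    {"dp": [-0.8,0.29,1.0],"turn": [0,0,0],"claw": 0.35},
  ],
)

```text
t: 11.93
ee_pos: [486.7, -325.7, 119.2]
orientation: [-0.519, 0.748, -1.809]
ft_force: [-0.1, -0.7, 0.0]
width: 30.6
```

```bash
python3 - <<'E'
from h import *
o=ctrl.get_obs();print(o['width'],o['ft_force'],o['ee_pos'],o['qpos'].round(2))
c=cam('wrist'); save(c[0],'w14.png',s=1.5); keep(c,'w14.npz')
from h import *
c=load('top1.npz'); save(c[0],'top1k.png',(90,150,170,260),5.4)
E
python3 - <<'E'
E
```

```text
30.649632662208198 [-0.0916255  -0.69032861  0.04690345] [ 486.65658936 -325.68210849  119.1613179 ] [-0.76  0.47  2.26  2.42  0.44 -1.19]
```

View pics/w14.png

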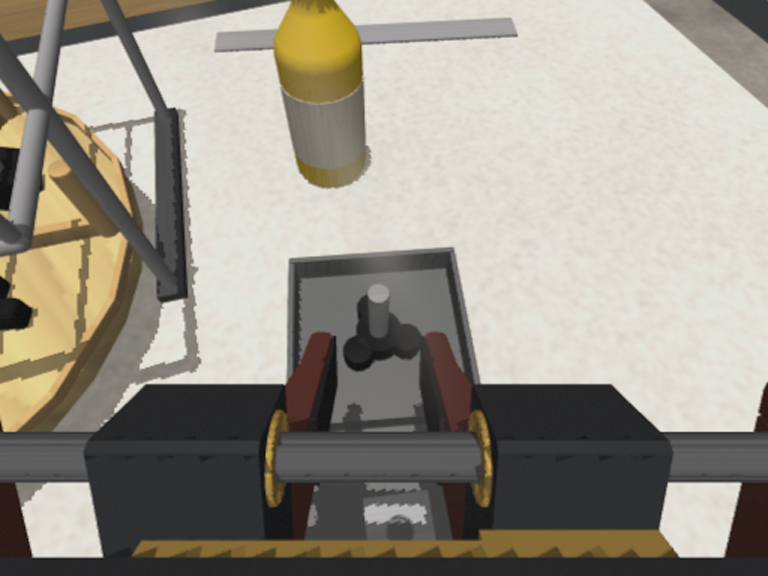

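```bash
python3 - <<'E'
from h import *
for az,t in ((-20,45),(-10,20),(0,5),(0,0)):
  go((430,-250,200),tool(az,t,-1),0,grasp=0)
E
```

```text
t 11.98 tcp now [ 488.3 -326.7  119.5] target [ 430. -250.  200.] dp [-0.729  0.959  1.006] turn [-0.0001  0.0017  0.0009] F [0.5 0.  1.2] w 30.7
t 11.98 tcp now [ 488.3 -326.7  119.5] target [ 430. -250.  200.] dp [-0.729  0.959  1.006] turn [0.036  0.136  0.0557] F [0.5 0.  1.2] w 30.7
t 11.98 tcp now [ 488.3 -326.7  119.5] target [ 430. -250.  200.] dp [-0.729  0.959  1.006] turn [0.0388 0.2216 0.1076] F [0.5 0.  1.2] w 30.7
t 11.98 tcp now [ 488.3 -326.7  119.5] target [ 430. -250.  200.] dp [-0.729  0.959  1.006] turn [0.0436 0.249  0.1063] F [0.5 0.  1.2] w 30.7
```

Request:
jog_arm(
  steps=[
    {"dp": [-0.4,0.2,0.4],"turn": [0,0,0],"claw": 0.3},
    {"dp": [-0.73,0.5,0.8],"turn": [0,0,0],"claw": 0.2},
    {"dp": [-0.73,0.95,1.0],"turn": [0.04,0.2,0.1],"claw": 0},
    {"dp": [-0.73,0.95,1.0],"turn": [0.04,0.25,0.1],"claw": 0},
    {"dp": [-0.73,0.95,1.0],"turn": [0.04,0.25,0.1],"claw": 0},
    {"dp": [-0.73,0.95,1.0],"turn": [0.04,0.25,0.1],"claw": 0},
    {"dp": [-0.73,0.95,1.0],"turn": [0.04,0.25,0.1],"claw": 0},
    {"dp": [-0.73,0.95,1.0],"turn": [0.04,0.25,0.1],"claw": 0},
    {"dp": [-0.73,0.95,1.0],"turn": [0.04,0.25,0.1],"claw": 0},
    {"dp": [-0.73,0.95,1.0],"turn": [0.04,0.25,0.1],"claw": 0},
    {"dp": [-0.73,0.95,1.0],"turn": [0.04,0.25,0.1],"claw": 0},
  ],
)

```text
t: 12.9
ee_pos: [433.1, -246.4, 198.5]
orientation: [-0.793, 0.974, -1.496]
ft_force: [0.8, 0.4, -0.7]
width: 0.7
```

```bash
python3 - <<'E'
from h import *
go((430,-170,200),tool(0,0,-1),0,grasp=0);print(ctrl.get_obs()['qpos'].round(2))
E
```

```text
t 12.9 tcp now [ 433.1 -246.4  198.5] target [ 430. -170.  200.] dp [-0.038  0.955  0.018] turn [-0.0006  0.1429  0.0488] F [ 0.8  0.4 -0.7] w 0.7
[-0.7   0.15  2.18  0.56  0.5   0.57]
```

Flipped back; carry on rotating and travel across in front of the rack.

Request:
jog_arm(
  steps=[
    {"dp": [-0.04,0.4,0.02],"turn": [0,0.143,0.049],"claw": 0},
    {"dp": [-0.04,0.7,0.02],"turn": [0,0.143,0.049],"claw": 0},
    {"dp": [-0.04,0.95,0.02],"turn": [0,0.143,0.049],"claw": 0},
  ],
)

```text
t: 13.15
ee_pos: [428.9, -170.3, 200.0]
orientation: [-1.059, 1.132, -1.317]
ft_force: [0.8, 0.5, -1.6]
width: 0.5
```

Request:
jog_arm(
  steps=[
    {"dp": [0,0.5,0],"turn": [0,0.05,0.02],"claw": 0},
    {"dp": [0,1.0,0],"turn": [0,0.05,0.02],"claw": 0},
  ],
)

```text
t: 13.32
ee_pos: [431.6, -89.6, 201.0]
orientation: [-1.21, 1.205, -1.2]
ft_force: [1.2, -0.1, 0.2]
width: 0.5
```

Request:
jog_arm(
  steps=[
    {"dp": [0,0.5,0],"turn": [0,0,0.03],"claw": 0},
    {"dp": [0,1.0,0],"turn": [0,0,0.04],"claw": 0},
  ],
)

```text
t: 13.48
ee_pos: [432.8, -7.1, 200.8]
orientation: [-1.269, 1.109, -1.101]
ft_force: [0.8, -0.7, -0.0]
width: 0.2
```

Request:
jog_arm(
  steps=[
    {"dp": [0,0.5,0],"turn": [0,0,0.03],"claw": 0},
    {"dp": [0,1.0,0],"turn": [0,0,0.04],"claw": 0},
  ],
)

```text
t: 13.65
ee_pos: [432.8, 75.6, 200.5]
orientation: [-1.322, 1.012, -1.002]
ft_force: [1.3, 0.3, 0.2]
width: 0.3
```

Request:
jog_arm(
  steps=[
    {"dp": [0,0.5,0],"turn": [0,0,0.03],"claw": 0},
    {"dp": [0,1.0,0],"turn": [0,0,0.04],"claw": 0},
  ],
)

```text
t: 13.82
ee_pos: [432.4, 158.3, 200.1]
orientation: [-1.371, 0.913, -0.901]
ft_force: [0.5, -0.3, -0.2]
width: 0.2
```

Request:
jog_arm(
  steps=[
    {"dp": [0,0.5,0],"turn": [0,0,0.0],"claw": 0},
    {"dp": [0,1.0,0],"turn": [0,0,0.0],"claw": 0},
  ],
)

```text
t: 13.98
ee_pos: [431.8, 241.1, 199.6]
orientation: [-1.372, 0.914, -0.899]
ft_force: [0.8, 0.4, 0.4]
width: 0.6
```

```bash
python3 - <<'E'
from h import *
go((460,260,200),tool(30,0,-1),0,grasp=0);print(ctrl.get_obs()['qpos'].round(2))
c=cam('wrist'); save(c[0],'w15.png',s=1.5); keep(c,'w15.npz')
E
```

```text
t 13.98 tcp now [431.8 241.1 199.6] target [460. 260. 200.] dp [0.353 0.237 0.005] turn [-0.0019 -0.0023  0.0379] F [0.8 0.4 0.4] w 0.6
[0.48 0.26 1.93 0.01 0.95 1.64]
```

View pics/w15.png

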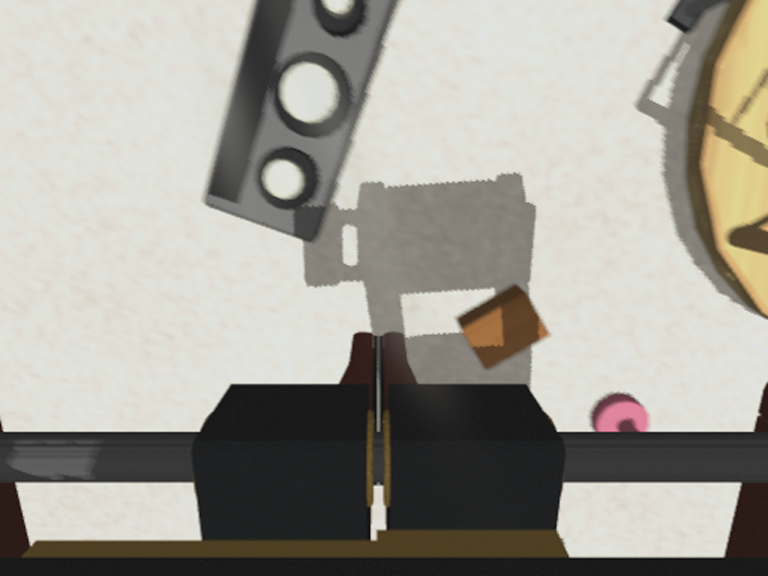

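```bash
python3 - <<'E'
from h import *
c=load('w15.npz'); save(c[0],'w15k.png',(130,0,270,165),4.5)
for n,u,v in (('S',342,2),('L',308,92),('M',284,179),('pad',330,150)):
  z=np.median([px(c,u/1.5+a,v/1.5+b)[2] for a in (-2,0,2) for b in (0,2,4)]); print(n,px(c,u/1.5,v/1.5).round(1),z.round(1))
E
```

```text
S [571.7 325.4  46. ] 45.7
L [517.2 326.2  46.7] 46.1
M [461.8 321.9  46.1] 46.1
pad [489.8 303.4  22.5] 23.9
```

View pics/w15k.png

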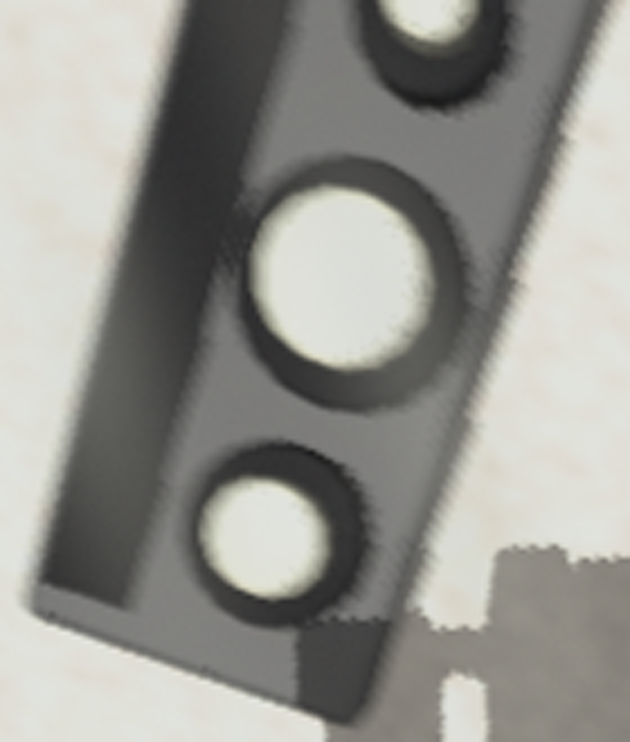

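```bash
python3 - <<'E'
from h import *
np.set_printoptions(precision=1,suppress=True)
c=load('w15.npz'); q=lambda x,y:(130+x/4.5-.4,y/4.5-.4)
for n,x,y in (('L',342,277),('M',263,538)): print(n,px(c,*q(x,y),z=46))
for x,y in ((345,385),(345,400),(455,290),(435,90),(435,60),(410,40),(345,540),(280,615),(270,607)): print(x,y,px(c,*q(x,y)))
# height map row through L downward
for y in range(270,430,10): print(y,px(c,*q(342,y))[2].round(1),end=' ')
E
```

```text
L [517.5 326.1  46. ]
M [461.4 323.1  46. ]
345 385 [497.9 319.6  36. ]
345 400 [494.9 318.4  36.3]
455 290 [524.9 304.5  38.6]
435 90 [559.4 323.2  35.5]
435 60 [564.3 325.   36.8]
410 40 [564.3 329.7  43.9]
345 540 [466.9 307.9  34.8]
280 615 [445.5 315.6  34.8]
270 607 [446.7 318.   37.4]
270 45.4 280 47.0 290 46.3 300 44.9 310 46.6 320 45.5 330 46.7 340 46.7 350 46.8 360 47.3 370 45.0 380 37.8 390 36.7 400 36.3 410 34.5 420 23.8
```

Request:
jog_arm(
  steps=[
    {"dp": [0.5,0.5,-0.2],"turn": [0,0,0],"claw": 0},
    {"dp": [0.95,0.95,-0.4],"turn": [0,0,0],"claw": 0},
    {"dp": [1,1,-0.4],"turn": [0,0,0],"claw": 0},
  ],
)

```text
t: 14.28
ee_pos: [513.1, 329.4, 167.1]
orientation: [-1.37, 0.911, -0.894]
ft_force: [1.2, 0.3, -0.2]
width: 0.6
```

```bash
python3 - <<'E'
from h import *
go((517.3,325.5,70),tool(26,0,-1),0,grasp=0);print(ctrl.get_obs()['qpos'].round(2))
c=cam('wrist'); save(c[0],'w16.png',s=1.5); keep(c,'w16.npz')
E
```

```text
t 14.28 tcp now [513.1 329.4 167.1] target [517.3 325.5  70. ] dp [ 0.053 -0.049 -1.213] turn [-0.0032 -0.002   0.0145] F [ 1.2  0.3 -0.2] w 0.6
[0.55 0.47 1.71 0.01 0.97 1.7 ]
```

View pics/w16.png

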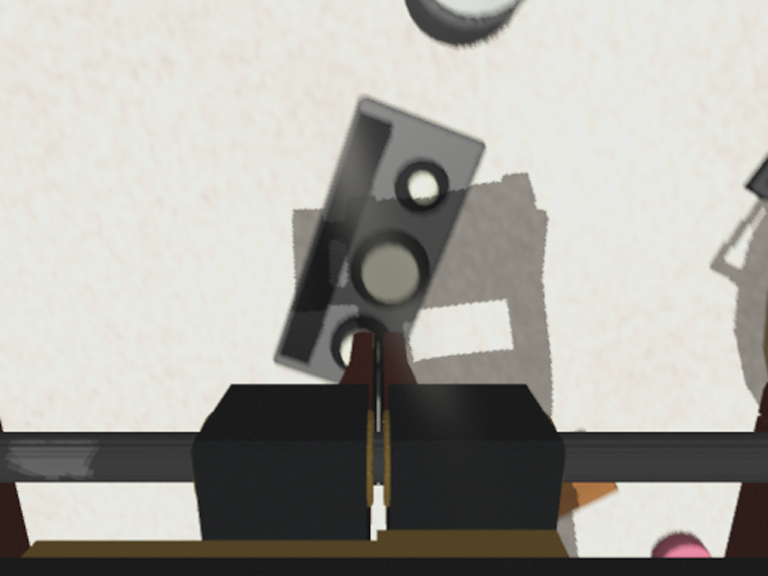

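```bash
python3 - <<'E'
from h import *
c=load('w16.npz'); save(c[0],'w16k.png',(215,80,325,250),4)
for n,u,v in (('S',423,187),('L',389,272)): print(n,px(c,u/1.5,v/1.5,z=46).round(1),px(c,u/1.5,v/1.5).round(1))
E
```

```text
S [574.8 328.9  46. ] [574.7 328.8  44.8]
L [520.  326.6  46. ] [520.  326.6  45.9]
```

View pics/w16k.png

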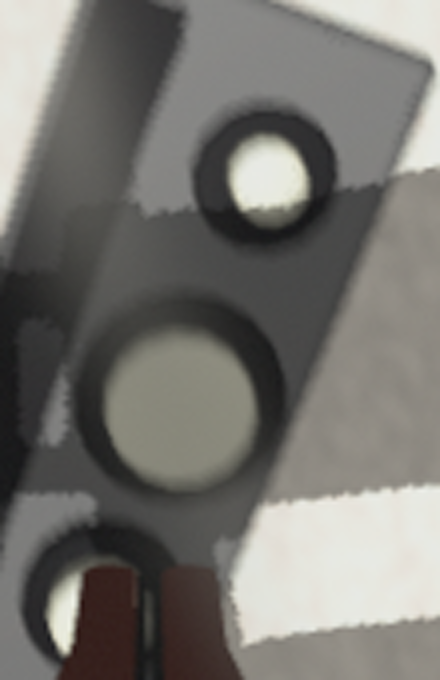

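Request:
jog_arm(
  steps=[
    {"dp": [0.05,-0.04,-0.4],"turn": [0,0,0],"claw": 0},
    {"dp": [0.05,-0.04,-0.8],"turn": [0,0,0],"claw": 0},
    {"dp": [0.05,-0.04,-1],"turn": [0,0,0],"claw": 0},
    {"dp": [0.05,-0.04,-1],"turn": [0,0,0],"claw": 0},
  ],
)

```text
t: 14.67
ee_pos: [518.9, 329.4, 79.8]
orientation: [-1.374, 0.915, -0.891]
ft_force: [-0.4, 0.1, -0.8]
width: 0.5
```

Request:
jog_arm(
  steps=[
    {"dp": [0,-0.04,-0.2],"turn": [0,0,0],"claw": 0},
    {"dp": [0,-0.04,-0.36],"turn": [0,0,0],"claw": 0},
    {"dp": [0,-0.04,-0.42],"turn": [0,0,0],"claw": 0},
    {"dp": [0,-0.04,-0.46],"turn": [0,0,0],"claw": 0},
    {"dp": [0,-0.04,-0.49],"turn": [0,0,0],"claw": 0},
    {"dp": [0,-0.04,-0.49],"turn": [0,0,0],"claw": 0},
  ],
)

```text
t: 15.17
ee_pos: [519.0, 326.3, 41.1]
orientation: [-1.374, 0.914, -0.891]
ft_force: [-1.4, -1.3, 3.2]
width: 0.4
```

Request:
jog_arm(
  steps=[
    {"dp": [0,0,-0.02],"turn": [0,0,0],"claw": 0},
    {"dp": [0,0,-0.03],"turn": [0,0,0],"claw": 0},
    {"dp": [0,0,-0.03],"turn": [0,0,0],"claw": 0},
  ],
)

```text
t: 15.42
ee_pos: [519.4, 326.6, 40.3]
orientation: [-1.373, 0.914, -0.891]
ft_force: [-3.1, -2.5, 10.5]
width: 0.4
```

Request:
jog_arm(
  steps=[
    {"dp": [0,0,0.15],"turn": [0,0,0],"claw": 0},
    {"dp": [0,0,0.35],"turn": [0,0,0],"claw": 0},
    {"dp": [-0.1,0,0.4],"turn": [0,0,0],"claw": 0},
    {"dp": [-0.45,-0.03,0.4],"turn": [0,0,0],"claw": 0},
    {"dp": [-0.71,-0.04,0.35],"turn": [0,0,0],"claw": 0},
    {"dp": [-0.71,-0.04,0.3],"turn": [0,0,0],"claw": 0},
  ],
)

```text
t: 15.92
ee_pos: [458.5, 322.6, 64.4]
orientation: [-1.376, 0.915, -0.889]
ft_force: [-0.3, 1.1, -0.8]
width: 0.2
```

```bash
python3 - <<'E'
from h import *
go((462.5,323.4,46),tool(26,0,-1),0,grasp=0)
c=cam('wrist'); save(c[0],'w17.png',(180,60,330,250),3); keep(c,'w17.npz')
E
```

```text
t 15.92 tcp now [458.5 322.6  64.4] target [462.5 323.4  46. ] dp [ 0.05   0.011 -0.229] turn [-0.0025 -0.0042  0.0139] F [-0.3  1.1 -0.8] w 0.2
```

View pics/w17.png

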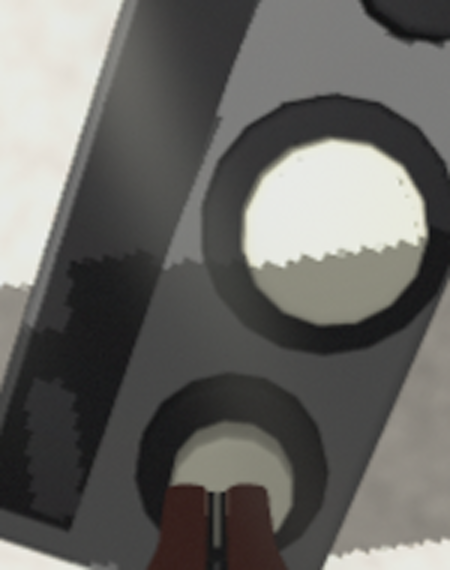

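```bash
python3 - <<'E'
from h import *
c=load('w17.npz'); 
for u,v in ((180+335/3,60+232/3),(180+232/3,60+483/3)): print(px(c,u,v,z=46).round(1),px(c,u,v).round(1))
E
```

```text
[517.9 324.2  46. ] [517.9 324.3  46.8]
[463.9 321.7  46. ] [463.8 321.6  45.5]
```

Request:
jog_arm(
  steps=[
    {"dp": [0.05,-0.01,-0.1],"turn": [0,0,0],"claw": 0},
    {"dp": [0.05,-0.01,-0.2],"turn": [0,0,0],"claw": 0},
    {"dp": [0.05,-0.01,-0.26],"turn": [0,0,0],"claw": 0},
    {"dp": [0.05,-0.01,-0.3],"turn": [0,0,0],"claw": 0},
    {"dp": [0.05,-0.01,-0.3],"turn": [0,0,0],"claw": 0},
  ],
)

```text
t: 16.38
ee_pos: [465.6, 322.5, 40.3]
orientation: [-1.374, 0.913, -0.89]
ft_force: [-0.5, -0.5, 8.5]
width: 0.5
```

Request:
jog_arm(
  steps=[
    {"dp": [0,0,-0.01],"turn": [0,0,0],"claw": 0},
    {"dp": [0,0,-0.015],"turn": [0,0,0],"claw": 0},
  ],
)

```text
t: 16.55
ee_pos: [465.8, 322.6, 39.9]
orientation: [-1.374, 0.915, -0.89]
ft_force: [-5.3, -2.3, 21.7]
width: 0.7
```

Request:
jog_arm(
  steps=[
    {"dp": [0,0,0.15],"turn": [0,0,0],"claw": 0},
    {"dp": [0,0,0.35],"turn": [0,0,0],"claw": 0},
    {"dp": [0.1,0,0.5],"turn": [0,0,0],"claw": 0},
    {"dp": [0.4,0.02,0.5],"turn": [0,0,0],"claw": 0},
    {"dp": [0.7,0.04,0.5],"turn": [0,0,0],"claw": 0},
  ],
)

```text
t: 16.97
ee_pos: [522.6, 326.0, 80.4]
orientation: [-1.374, 0.914, -0.89]
ft_force: [0.7, 0.1, 0.7]
width: 0.4
```

```bash
python3 - <<'E'
from h import *
go((574,327.5,75),tool(26,0,-1),0,grasp=0)
c=cam('wrist'); save(c[0],'w18.png',(180,60,330,250),3); keep(c,'w18.npz')
E
```

```text
t 16.97 tcp now [522.6 326.   80.4] target [574.  327.5  75. ] dp [ 0.643  0.019 -0.068] turn [-0.0029 -0.0037  0.014 ] F [0.7 0.1 0.7] w 0.4
```

View pics/w18.png

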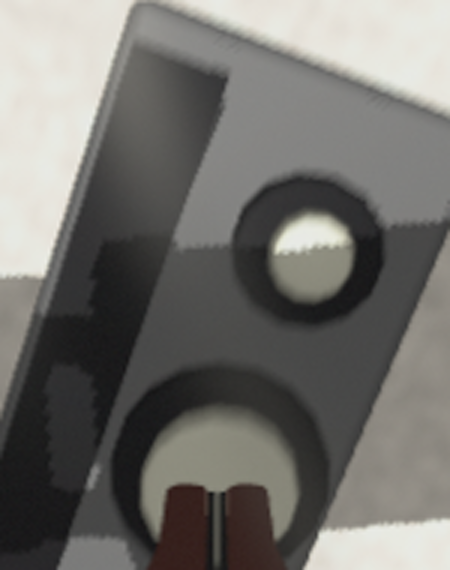

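```bash
python3 - <<'E'
from h import *
c=load('w18.npz'); 
u,v=(180+312/3,60+257/3); print(px(c,u,v,z=46).round(1),px(c,u,v).round(1))
E
```

```text
[574.7 327.4  46. ] [574.6 327.4  45.5]
```

Request:
jog_arm(
  steps=[
    {"dp": [0.3,0.01,0],"turn": [0,0,0],"claw": 0},
    {"dp": [0.6,0.015,-0.1],"turn": [0,0,0],"claw": 0},
    {"dp": [0.63,0.015,-0.2],"turn": [0,0,0],"claw": 0},
    {"dp": [0.63,0.015,-0.2],"turn": [0,0,0],"claw": 0},
  ],
)

```text
t: 17.35
ee_pos: [578.3, 327.0, 62.4]
orientation: [-1.371, 0.915, -0.893]
ft_force: [-0.7, 0.2, -0.6]
width: 0.5
```

Request:
jog_arm(
  steps=[
    {"dp": [-0.05,0,-0.1],"turn": [0,0,0],"claw": 0},
    {"dp": [-0.05,0,-0.2],"turn": [0,0,0],"claw": 0},
    {"dp": [-0.05,0,-0.26],"turn": [0,0,0],"claw": 0},
    {"dp": [-0.05,0,-0.29],"turn": [0,0,0],"claw": 0},
    {"dp": [-0.05,0,-0.29],"turn": [0,0,0],"claw": 0},
  ],
)

```text
t: 17.77
ee_pos: [572.5, 326.6, 40.2]
orientation: [-1.374, 0.916, -0.892]
ft_force: [-6.2, -3.6, 13.4]
width: 0.4
```

Request:
jog_arm(
  steps=[
    {"dp": [0,0,-0.01],"turn": [0,0,0],"claw": 0},
    {"dp": [0,0,-0.01],"turn": [0,0,0],"claw": 0},
  ],
)

```text
t: 17.93
ee_pos: [572.4, 326.5, 40.3]
orientation: [-1.374, 0.915, -0.892]
ft_force: [-1.1, -4.0, 8.6]
width: 0.8
```

Request:
jog_arm(
  steps=[
    {"dp": [0,0,0.15],"turn": [0,0,0],"claw": 0},
    {"dp": [0,0,0.4],"turn": [0,0,0],"claw": 0},
    {"dp": [-0.2,0,0.8],"turn": [0,0,0],"claw": 0},
    {"dp": [-0.5,0,1],"turn": [0,0,0],"claw": 0},
  ],
)

```text
t: 18.27
ee_pos: [534.0, 327.4, 123.4]
orientation: [-1.37, 0.913, -0.893]
ft_force: [1.1, 0.7, 0.8]
width: 0.8
```

Request:
jog_arm(
  steps=[
    {"dp": [-0.5,0,0.5],"turn": [0,0,0],"claw": 0},
    {"dp": [-0.9,0,1],"turn": [0,0,0],"claw": 0},
    {"dp": [-1,0,1],"turn": [0,0,0],"claw": 0},
  ],
)

```text
t: 18.52
ee_pos: [452.6, 327.7, 206.3]
orientation: [-1.368, 0.912, -0.893]
ft_force: [0.9, 0.0, -0.2]
width: 0.8
```

```bash
python3 - <<'E'
from h import *
for n in ('wrist','top','side'):
  c=cam(n); save(c[0],n+'F.png',s=1.5); keep(c,n+'F.npz')
o=ctrl.get_obs();print(o['t'],o['ee_pos'],o['ft_force'])
E
```

```text
18.6667 [453.20984841 328.13255123 205.5787732 ] [ 0.13165405 -0.40636099 -0.31927981]
```

View pics/topF.png

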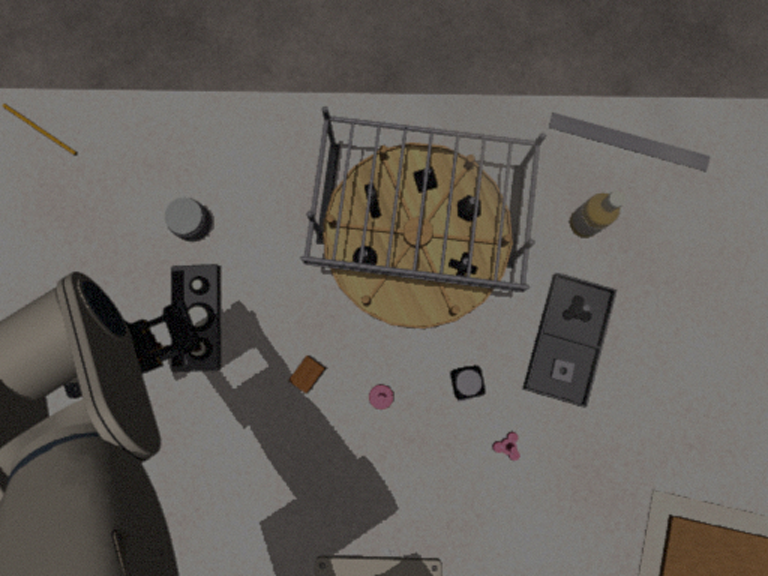

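View pics/sideF.png

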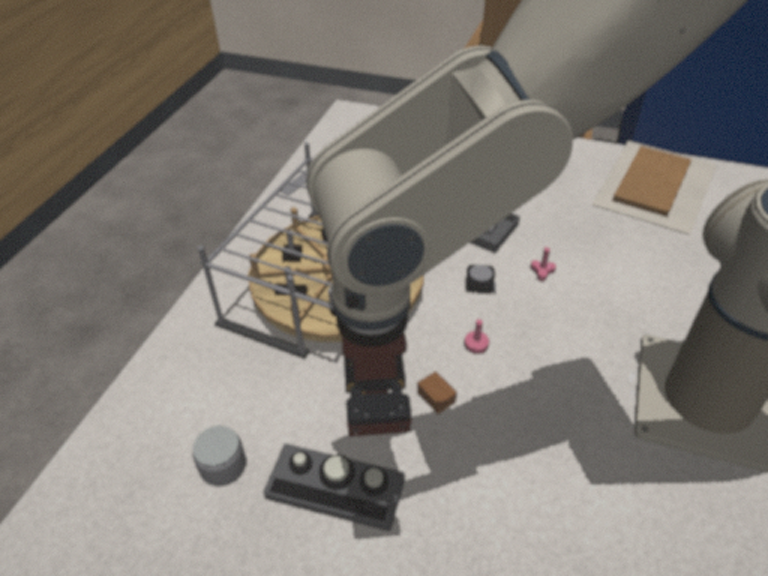

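View pics/wristF.png

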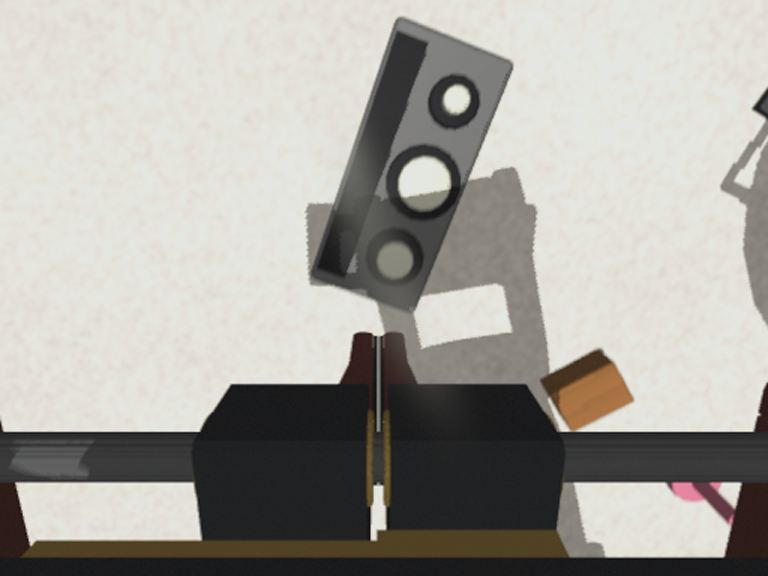

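```bash
python3 -c "
from workcell import ctrl
print(ctrl.close_job())"
```

```text
the job is handed in; nothing more can be done
None
```

The job is done and handed in at about 18.7 s of the 72 s allowed; `close_job` gave no verdict.

- **Rack:** I turned it about 43° clockwise by a front post. The black three-lobed screw then stood in the front bay, within about 2° of straight ahead.
- **Screw:** I took it by its stud with the gripper leaning back 45° and set it down in the empty half of the tray. At set-down the stud top read about 66 mm above the bench, which is right for a screw standing upright. The wrist picture after release showed it upright.
- **Keys:** I pressed large, then medium, then small, each to a hard stop and then released:

| Key | Force at the stop (key itself takes about 4 N) | Tip height at the stop (key tops about 46 mm) |
|---|---|---|
| Large | about 10 N | 40.3 mm |
| Medium | up to 22 N | 39.9 mm |
| Small | up to 13 N | 40.2 mm |

On the small key, an extra nudge at the end read only 8.6 N with no further travel, so I take it as fully down.

- **Last pictures:** All three keys were up and the arm was clear of everything. The other five screws were standing in the rack. The nut, bottle, tin, tape measure, offcut and both pink look-alikes were where they started.
- **Camera disagreement:** The top and wrist cameras disagreed by up to about 4.5 mm on the key positions. I went by the wrist camera's close views.

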